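# Fetch the two sockets from the case under the clutter

## Robot

A 7-joint arm with a two-finger parallel gripper is mounted at the origin on a cart in front of the work surface, level with it; the furniture and walls round the work are solid. World frame = base frame: x ahead of the robot, y to its left, z up, the work surface at z = 0. Lengths are in m, angles in degrees, forces in N, time in s.
With the tool pointing down it reaches from about 0.425 to 0.875 m from the base axis. Payload 4.7 kg.
Tool frame: the origin (TCP) lies on the centre line of the jaws, within the pads' length; the fingertips stand 14 mm ahead of it and the grasp point (between the pads) lies 5 mm behind it; z points along the fingers, y is the line along which they close (so a half turn about z gives the same grasp; the last joint's range is limited). The gripper opens to 87 mm and grips with 3 to 60 N. Pads are 19 mm wide; open, the fingers measure 117 mm over their backs; the gripper's body (75 mm by 190 mm) begins 51 mm behind the grasp point.
Start: joints at [70.25, 18.392, -4.016, 83.108, 1.295, 78.541, -3.26], TCP at [0.228, -0.609, 0.237] pointing down, gripper open.
Joint ranges: [-163.93, 163.93], [-17.29, 119.83], [-79.2, 71.16], [3.27, 140.29], [-89.18, 269.18], [5.43, 117.66], [-154.24, 154.24]. Speed limits (degrees/s): [147.25, 147.25, 180, 180, 180, 180, 180].

## Interface

Orientations are given as [roll, pitch, yaw] about the fixed x, y, z axes, in that order (R = Rz(yaw) Ry(pitch) Rx(roll)).
In Python, from cell import env gives the robot as it stands.
- The arm moves only by the tool jog_arm, never from a script. Its argument "motion" is a list that holds one entry, the list of rows, each a list of 7 numbers: the shift along the tool's x, y, z in units of 0.1 m (1.0 is 0.1 m), then the turn, a rotation vector about the tool's x, y, z in units of 180 degrees (1.0 is 180 degrees), then the closure, from 0 (fully open) to 1 (shut). A call has 1 to 5 rows; each row is the pose to reach, as a shift and turn from the pose commanded when the call began, along the tool's axes at that moment, turning the shorter way round; what a row does not reach only later rows make up. A row lasts 1/10 s, in which the tool goes at most 50 mm and 8.59 degrees, less where a joint would pass 70% of its speed; a pose out of reach is approached as far as the arm can. A call with a number of a shift or a turn outside -1 to 1 is refused whole. A call with a gripper value outside its range is refused whole. The fingers move at their own pace and stop on an object; "grip_force" is the grip in N (left out, the last holds). Time passes only in rows, so rows that repeat a pose let the fingers close. It gives the time, the measured TCP pose, the force, the opening and the grip force at its end, in the units of the state.
- env.get_obs(): the state, without advancing time (a new reading comes with each control period).
- env.read_camera(name): name is "side" or "top"; returns (picture, depth): 400x640x3 uint8, red, green, blue; 400x640 float32, m along the optical axis (not along the pixel's ray), 0 where there is no reading.
- env.camera_info(name): a dict with "camera_matrix" (3x3 intrinsics, pixels), "k1" (the pictures are not rectified: a ray, as slopes to the right and down, at radius r is drawn at 1 + k1 r^2 times it, then the intrinsics apply), "origin" and "orientation" of the camera in the world. Camera axes: x right, y down, z forward; pixel columns grow to the right and rows downward; lengths in m; the calibration is good to about 2 mm. A picture is of the moment at which its call begins. camera_info takes no time and is no camera call.
- env.sign_off(): hands the job in; it is judged then, once.
The state is a dict: "time_s": time; "qpos": joint angles; "joint_velocities": joint speeds; "effort": joint torques, N m; "tool_pos": TCP position; "tool_rot": TCP orientation; "force": force on the tool from outside, world axes, zero at the start; "wrist_torque": the same for the moment, N m; "grip_width": finger opening in m; "grasp_force": force on a finger pad.
Only numpy, scipy, OpenCV 4.12 (cv2) and the standard library are available. Lean on these libraries where they do the work, as an engineer would, in place of code of your own. Each camera call takes 0.05 s, during which the arm holds its last target. There are 200 camera calls.

## Task

The two loose sockets are wanted from the clear-lidded case, but the carton and the tape measure stand on its lid. Set both aside upright on the plywood board, open the lid, and stand the large socket in the large empty pocket and the small socket in the small empty pocket of the socket tray. Then shut the lid fully and put the carton and the tape measure back on it, upright, where they stood and lined up as before.

Things in the scene. Friction and masses are not known exactly. Their poses are not given: they have to be found in the camera images.
- case: fixed dark blue assortment case, 190 (x) x 270 (y) x 60 mm high, walls and floor 4 mm, under a clear lid (top flat, 66 mm up). Origin: centre of its underside; +x to the hinged far edge. Dividers 42 mm above the floor at x = +30 mm and y = 0. The two front cells (x -91 to +28 mm, each 130 mm wide in y) hold one socket each; the back cells hold fixed nuts and bolts.
- lid (a joint): angle of the lid, rad: 0 shut, 1.85 fully open (leaning back past upright). Hinge line parallel to the case's y axis at x = +95, z = +60 mm of the case. Stiff hinge: the lid stays at any angle; moving it takes 3 to 6 N at the knob. Lid 194 mm deep, 6 mm thick, 0.3 kg.
- lid_knob (a point): black knob at the middle of the lid's front edge, round head 22 mm across, 11 to 29 mm above the lid. Point: on its axis 20 mm above the lid's top (x -85, y 0, z 86 mm of the case when shut); it swings with the lid about the hinge line. Pinched along the case's y axis it can turn between the fingers as the lid swings, so the gripper may keep pointing down.
- tape_measure: yellow tape measure standing upright on the lid, 34 mm thick (x) x 78 (y) x 64 mm high, 0.24 kg; origin at the centre of its underside, z up. Grip it across x; y points within 0.12 rad of the case's y axis at the start.
- carton: small cardboard carton of nails standing on the lid, 50 (x, from -24 to +26) x 76 (y) x 46 mm high, about 0.2 to 0.4 kg; origin at its underside, z up. Grip it across x; y points within 0.12 rad of the case's y axis at the start.
- socket_large: large steel socket standing mouth up in a front cell of the case: 36 mm across from 20 mm above its foot upward (foot 25 mm across), 44 mm tall, about 0.16 kg; origin at the centre of its underside.
- socket_small: small steel socket standing upright in the other front cell, mouth up: 20 mm across, 38 mm tall, 0.06 kg; origin at the centre of its underside.
- board: bare plywood board lying beside the case (the other side from the tray), fixed, 240 (x) x 150 (y) x 12 mm; origin at the centre of its underside.
- tray: grey socket tray with dark pocket floors beside the case, fixed, 220 (x) x 100 (y) x 22 mm high; origin: centre of its underside. Three round pockets, floor 10 mm above the table, along its x axis at y = 0: large, 54 mm across, at x = -70 mm, empty; middle at x = +3 mm, filled by a fixed 28 mm socket that stands 50 mm high; small, 35 mm across, at x = +72 mm, empty.
Things that resemble listed ones, but are neither listed nor needed, are in the scene too. What is shaped like the carton but purple is not meant.

How it is judged (in metres and radians):
On the way, in this order (a step that is already met when the one before it is completed fails the run):
1. the carton and the tape measure both stand upright on the plywood board, let go, the lid still shut (value of joint lid below 0.1 rad and x of carton in the frame of board between -0.12 and 0.12 m and y of carton in the frame of board between -0.075 and 0.075 m and z of each of carton, tape_measure in the frame of board below 0.02 m and angle between each of carton, tape_measure's own z axis and vertical below 0.2 rad and x of tape_measure in the frame of board between -0.12 and 0.12 m and y of tape_measure in the frame of board between -0.075 and 0.075 m and contact force between the fingers and carton below 0.1 N and contact force between the fingers and tape_measure below 0.1 N), for 0.2 s.
2. the lid is open (value of joint lid above 0.9 rad), for 0.2 s.
At the end, for the whole second after the job is handed in: The lid is shut (0.05 rad). Carton and tape measure stand upright on it, within 15 mm of where they stood, long sides within 0.3 rad of the case's y axis. The large and the small socket stand upright on the floors of the large and the small pocket. All is released and at rest (value of joint lid below 0.05 rad and distance of each of carton, tape_measure from where it was at the start of the episode below 0.015 m and angle between the y axis of each of carton, tape_measure and the y axis of case, either way round below 0.3 rad and angle between each of carton, tape_measure, socket_large, socket_small's own z axis and vertical below 0.15 rad and x of socket_large in the frame of tray between -0.084 and -0.056 m and y of socket_large in the frame of tray between -0.015 and 0.015 m and z of each of socket_large, socket_small in the frame of tray below 0.014 m and x of socket_small in the frame of tray between 0.06 and 0.084 m and y of socket_small in the frame of tray between -0.012 and 0.012 m and linear speed of each of carton, tape_measure, socket_large, socket_small below 0.02 m/s); the robot touches nothing.
It fails at once if the carton or the tape measure is tipped over (angle between any of carton, tape_measure's own z axis and vertical above 0.7 rad).
It also fails if it takes over 144 s, if anything falls off the work surface, if the arm or the gripper's body presses on something with over 40 N, if the wrist force passes 120 N, or if a joint passes its speed limit or range.

## Working session

There is one attempt and no reset: what is moved stays moved. The work goes in short steps, Python scripts to look and compute and a tool call to move; the robot and the scene stay as the last step left them, time stands still between calls to the robot, and variables do not carry over. Pictures are saved under pics/ and viewed, at most 14 in all, crops included, and the job is handed in when it is done.

Besides the shell and the picture viewer there is one more tool, called after "Request:" in YAML: its name, and indented under it one key for each argument. jog_arm: Moves the arm, as the interface text tells. Shifts and turns lie within -1 to 1; 1 stands for 0.1 m of shift or 180 degrees of turn. Its arguments: {"type":"object","properties":{"motion":{"type":"array","items":{"type":"array","items":{"type":"array","items":{"type":"number"}}}},"grip_force":{"type":"number"}},"required":["motion"]}

```bash
ls; mkdir -p pics; cat > h.py <<'E'
import numpy as np, cv2
from scipy.spatial.transform import Rotation as R
from cell import env
E
python3 - <<'E'
from h import *
print(env.get_obs())
for n in("top","side"):
    i=env.camera_info(n); print(n,i)
    p,d=env.read_camera(n); np.savez(f"pics/{n}0.npz",p=p,d=d); cv2.imwrite(f"pics/{n}0.png",p[:,:,::-1])
E
```

```text
pics
{'time_s': 0.0, 'qpos': array([70.24873536, 18.43918869, -4.01705365, 83.17585866,  1.29585261,
       78.54390335, -3.25952704]), 'joint_velocities': array([-0.00662522,  0.07925164, -0.02691175,  0.06278137,  0.10698173,
        0.01789027,  0.05064623]), 'effort': array([ 3.54595513e-04, -4.91280949e+01, -4.03487189e-01, -3.12529707e+01,
       -6.38422254e-02,  4.38267749e-02,  1.71854363e-04]), 'tool_pos': array([ 0.228031  , -0.60809608,  0.2354519 ]), 'tool_rot': array([-1.79886354e+02,  6.34032149e-03,  2.05631294e+01]), 'force': array([ 0.37204854, -0.20946943, -0.8578474 ]), 'wrist_torque': array([0.03537729, 0.01499557, 0.01091592]), 'grasp_force': 0.0, 'grip_width': 0.087222203095705}
top {'camera_matrix': array([[503.95726663,   0.        , 314.91390957],
       [  0.        , 503.95726663, 207.80101632],
       [  0.        ,   0.        ,   1.        ]]), 'k1': 0.028583179200693188, 'origin': array([0.28251202, 0.04407831, 1.56497303]), 'orientation': array([-167.40943991,    0.29294768,  -93.01859301])}
side {'camera_matrix': array([[447.08576268,   0.        , 324.90518453],
       [  0.        , 447.08576268, 204.86229934],
       [  0.        ,   0.        ,   1.        ]]), 'k1': -0.009750691291735641, 'origin': array([ 0.50315223, -0.9654974 ,  0.57697539]), 'orientation': array([-115.33891077,    0.30654065,   -5.70230591])}
```

View pics/top0.png

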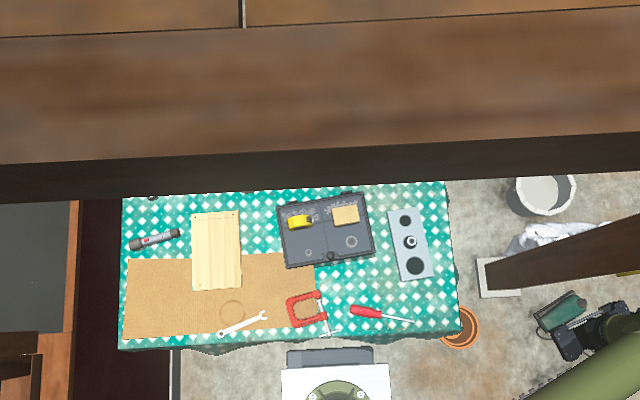

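View pics/side0.png

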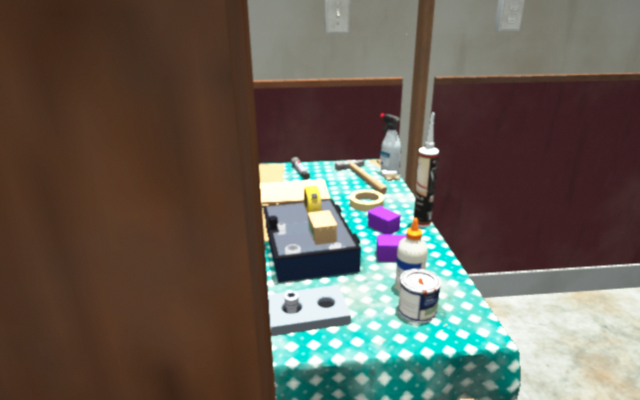

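The top view shows the case around (325,230), with yellow tape (299,222) and cardboard carton (346,215) on its lid. The board is at (216,250) and the tray at (410,245), with the large pocket at (415,266). The side view shows two purple boxes (384,220)/(388,247), which are the decoys. The cardboard one on the lid (322,226) is the carton.

```bash
cat >> h.py <<'E'
class Cam:
    def __init__(s,n):
        i=env.camera_info(n); s.K=i["camera_matrix"]; s.k=i["k1"]; s.o=np.array(i["origin"]); s.R=R.from_euler("xyz",i["orientation"],degrees=True).as_matrix()
    def slopes(s,uv):
        uv=np.atleast_2d(np.float64(uv)); d=(uv-s.K[:2,2])/s.K[0,0]; x=d.copy()
        for _ in range(10): x=d/(1+s.k*(x**2).sum(1,keepdims=True))
        return np.c_[x,np.ones(len(x))]
    def plane(s,uv,z):
        r=s.slopes(uv)@s.R.T; return s.o+r*((z-s.o[2])/r[:,2])[:,None]
    def depth(s,uv,d):
        uv=np.atleast_2d(uv); q=d[np.int32(uv[:,1]),np.int32(uv[:,0])]
        return s.o+(s.slopes(uv)*q[:,None])@s.R.T
    def project(s,P):
        c=(np.atleast_2d(P)-s.o)@s.R; x=c[:,:2]/c[:,2:]; x=x*(1+s.k*(x**2).sum(1,keepdims=True)); return x*s.K[0,0]+s.K[:2,2]
E
python3 - <<'E'
from h import *
t=np.load("pics/top0.npz");C=Cam("top");S=Cam("side");s=np.load("pics/side0.npz")
c=t["p"][175:300,180:450,::-1]; cv2.imwrite("pics/topc.png",cv2.resize(c[:, :],None,fx=2.96,fy=2.96,interpolation=cv2.INTER_CUBIC))
c=s["p"][150:340,255:450,::-1]; cv2.imwrite("pics/sidec.png",cv2.resize(c,None,fx=3.1,fy=3.1,interpolation=cv2.INTER_CUBIC))
for uv in [(216,250),(299,222),(299,215),(346,215),(320,255),(290,245),(410,225),(415,266),(404,220),(300,70),(300,150),(300,175),(460,330)]: print(uv,C.depth(uv,t["d"]).round(3))
for uv in [(100,100),(100,300),(240,200),(322,217),(313,195),(430,200),(411,255)]: print(uv,S.depth(uv,s["d"]).round(3))
E
```

```text
(216, 250) [[0.512 0.347 0.011]]
(299, 222) [[0.563 0.083 0.13 ]]
(299, 215) [[0.583 0.082 0.135]]
(346, 215) [[ 0.58  -0.056  0.113]]
(320, 255) [[0.472 0.027 0.067]]
(290, 245) [[0.507 0.115 0.069]]
(410, 225) [[ 0.557 -0.259  0.019]]
(415, 266) [[ 0.43  -0.263  0.012]]
(404, 220) [[ 0.576 -0.244  0.008]]
(300, 70) [[0.439 0.047 1.27 ]]
(300, 150) [[0.386 0.049 1.267]]
(300, 175) [[0.386 0.051 1.214]]
(460, 330) [[ 0.233 -0.382 -0.003]]
(100, 100) [[ 0.446 -0.817  0.547]]
(100, 300) [[ 0.43  -0.817  0.47 ]]
(240, 200) [[ 0.487 -0.817  0.51 ]]
(322, 217) [[ 0.585 -0.051  0.112]]
(313, 195) [[0.572 0.051 0.122]]
(430, 200) [[0.887 0.084 0.077]]
(411, 255) [[ 0.751 -0.212  0.097]]
```

View pics/topc.png

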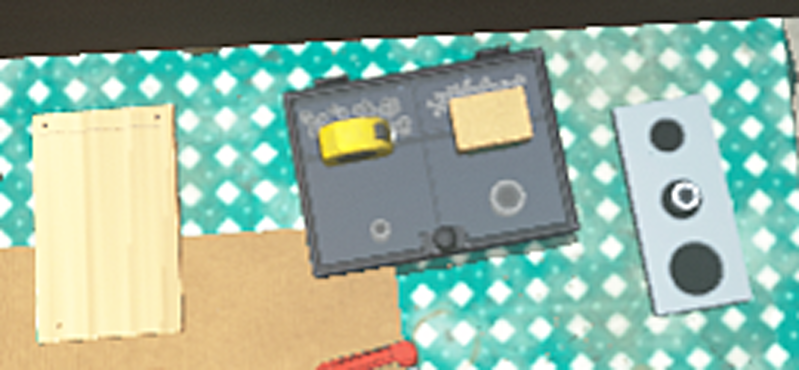

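View pics/sidec.png

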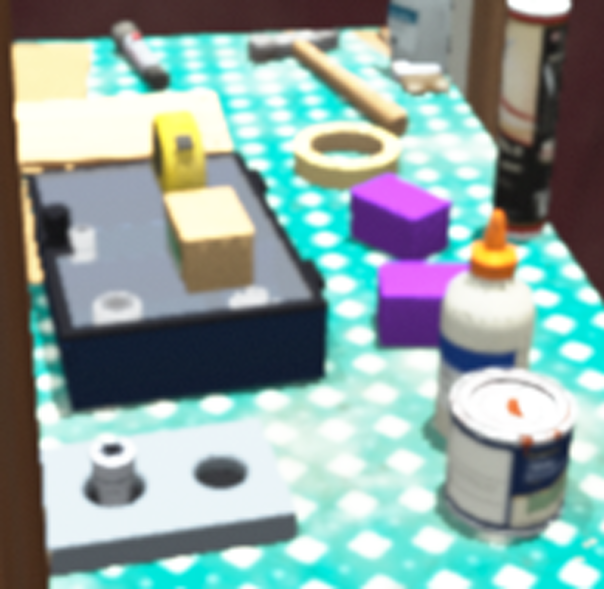

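Crops: the small socket ring is at (380,228), the large at (507,197), the knob at (446,238), the carton top at (492,120), the tape at (357,142), and the pockets at (697,268) large and (667,135) small. The tan carton on the lid is the one meant; purple boxes stand on the cloth behind. Now measuring.

```bash
cat > m.py <<'E'
from h import *
t=np.load("pics/top0.npz");C=Cam("top");S=Cam("side");s=np.load("pics/side0.npz")
def rect(P): 
    r=cv2.minAreaRect(np.float32(P[:,:2]*1000)); return np.round(r[0],1),np.round(r[1],1),round(r[2],1)
v,u=np.mgrid[180:300,180:450]; uv=np.c_[u.ravel(),v.ravel()]
P=C.depth(uv,t["d"]); px=t["p"][uv[:,1],uv[:,0]].astype(int)
hsv=cv2.cvtColor(t["p"],cv2.COLOR_RGB2HSV)[uv[:,1],uv[:,0]].astype(int)
near=lambda c,r:np.hypot(P[:,0]-c[0],P[:,1]-c[1])<r
def blob(m,z,name):
    im=np.zeros((400,640),np.uint8); im[uv[m,1],uv[m,0]]=1
    n,l,st,ce=cv2.connectedComponentsWithStats(im); k=1+np.argmax(st[1:,4]); im=(l==k).astype(np.uint8)
    c=max(cv2.findContours(cv2.resize(im,None,fx=4,fy=4,interpolation=cv2.INTER_LINEAR),cv2.RETR_EXTERNAL,cv2.CHAIN_APPROX_NONE)[0],key=len)[:,0]
    W=C.plane((c+.5)/4-.5,z); print(name,st[k],rect(W)); return W
# carton top
m=near((.58,-.055),.08)&(P[:,2]>.104)&(P[:,2]<.135)&(px[:,0]>px[:,2]+25); blob(m,.112,"carton")
m=near((.57,.083),.08)&(hsv[:,1]>150)&(hsv[:,0]>20)&(hsv[:,0]<35); blob(m,.13,"tape yellow")
mt=near((.57,.083),.08)&(P[:,2]>.115); print("tape cloud z",np.percentile(P[mt,2],[5,50,95]),rect(P[mt]))
m=(abs(P[:,1]-.35)<.12)&(P[:,2]>.005)&(P[:,2]<.03)&(px.min(1)>120)&(P[:,0]>.35); blob(m,.012,"board")
m=(abs(P[:,1]+.25)<.1)&(P[:,2]>.012)&(P[:,2]<.03)&(hsv[:,1]<60); blob(m,.022,"tray")
m=(P[:,2]>.05)&(P[:,2]<.14)&(abs(P[:,1]-.03)<.2); blob(m,.063,"case+")
m=near((.435,-.265),.05)&(px.max(1)<85);blob(m,.016,"bigpocket")
m=near((.57,-.247),.04)&(px.max(1)<85);blob(m,.016,"smallpocket")
cr=np.array([(284,95),(543,50),(578,232),(314,275)])/2.96+[180,175]
W=C.plane(cr,.063); print("lid corners",W.round(4),W.mean(0))
f=lambda a,b,z:C.plane([a/2.96+180,b/2.96+175],z)[0].round(4)
print("knob",f(446,238,.09),"small ring",f(380,228,.042),"large",f(507,197,.048))
E
python3 m.py
```

```text
carton [331 204  28  22 449] (array([581.9, -52.9]), array([56.2, 77.3]), 7.0)
tape yellow [288 215  24  14 216] (array([566.1,  81.9]), array([38.2, 68.8]), 2.7)
tape cloud z [0.11748977 0.12782515 0.1346919 ] (array([568.8,  83.9]), array([36.4, 66. ]), 8.2)
board [ 180  209   76   91 4304] (array([507.5, 339.9]), array([265. , 187.8]), 4.3)
tray [ 387  206   47   75 1998] (array([ 501.3, -251.9]), array([223.2, 106.4]), 6.8)
case+ [ 275  190  101   79 5797] (array([555.9,   9.6]), array([205.2, 276.6]), 7.2)
bigpocket [407 258  16  16 210] (array([ 431.2, -261.3]), array([48.8, 48.2]), 87.0)
smallpocket [400 216  10  10  83] (array([ 572.8, -243.8]), array([30.4, 31.6]), 84.9)
lid corners [[ 0.6265  0.1529  0.063 ]
 [ 0.6599 -0.1175  0.063 ]
 [ 0.4688 -0.1388  0.063 ]
 [ 0.4396  0.1294  0.063 ]] [0.54872501 0.00649416 0.063     ]
knob [ 0.4664 -0.0044  0.09  ] small ring [0.4863 0.061  0.042 ] large [ 0.5104 -0.0708  0.048 ]
```

```bash
cat >> h.py <<'E'
def plan(*wps, start=None):
    """world waypoints (x,y,z,yaw) -> per call: final row (tool units), tracked with rounding"""
    o=env.get_obs(); p=np.array(o["tool_pos"]); Ro=R.from_euler("xyz",o["tool_rot"],degrees=True)
    print("at",p.round(4),o["tool_rot"].round(2),"t",round(o["time_s"],2),"F",o["force"].round(1),"w",round(o["grip_width"],4))
    for w in wps:
        tgt=np.array(w[:3]); Rt=R.from_euler("xyz",[180,0,w[3]],degrees=True)
        for _ in range(20):
            d=Ro.inv().apply(tgt-p)/.1; a=(Ro.inv()*Rt).as_rotvec()/np.pi
            if abs(d).max()<.006 and abs(a).max()<.002: break
            f=min(1,1/max(abs(d).max(),1e-9),.23/max(abs(a).max(),1e-9))
            d=(d*f).round(2); a=(a*f).round(3)
            print(w,"->",d.tolist(),a.tolist())
            p=p+Ro.apply(d*.1); Ro=Ro*R.from_rotvec(a*np.pi)
E
python3 - <<'E'
from h import *
C=Cam("top")
cr=np.array([(32,117),(172,104),(183,332),(38,343)])/2.96+[180,175]
W=C.plane(cr,.012); print(W.round(3),W.mean(0).round(4))
plan((.585,-.052,.22,97),(.585,-.052,.088,97))
E
```

```text
[[0.629 0.425 0.012]
 [0.635 0.276 0.012]
 [0.394 0.269 0.012]
 [0.391 0.418 0.012]] [0.512  0.3471 0.012 ]
at [ 0.2281 -0.6082  0.2356] [-1.799e+02  1.000e-02  2.056e+01] t 0.1 F [-0.2 -0.4 -0.4] w 0.0867
(0.585, -0.052, 0.22, 97) -> [1.0, -0.75, 0.03] [-0.0, -0.0, -0.08]
(0.585, -0.052, 0.22, 97) -> [1.0, -0.41, 0.03] [-0.0, -0.0, -0.07]
(0.585, -0.052, 0.22, 97) -> [1.0, -0.17, 0.02] [-0.0, -0.0, -0.065]
(0.585, -0.052, 0.22, 97) -> [1.0, 0.03, 0.03] [-0.0, -0.0, -0.064]
(0.585, -0.052, 0.22, 97) -> [1.0, 0.24, 0.02] [-0.0, -0.0, -0.066]
(0.585, -0.052, 0.22, 97) -> [1.0, 0.48, 0.03] [-0.0, -0.0, -0.072]
(0.585, -0.052, 0.22, 97) -> [0.1, 0.08, 0.0] [-0.0, -0.001, -0.008]
(0.585, -0.052, 0.088, 97) -> [0.0, -0.0, 1.0] [-0.0, 0.0, 0.0]
(0.585, -0.052, 0.088, 97) -> [0.0, -0.0, 0.32] [-0.0, 0.0, 0.0]
```

Request:
jog_arm:
  motion:
    - [[0.33,-0.25,0.01,0,0,-0.027,0],[0.67,-0.5,0.02,0,0,-0.053,0],[1.0,-0.75,0.03,0,0,-0.08,0],[1.0,-0.75,0.03,0,0,-0.08,0]]
  grip_force: 25

```text
time_s: 0.5
tool_pos: [0.3009, -0.4973, 0.2334]
tool_rot: [-179.9, -0.2, 35.6]
force: [0.2, -0.1, -0.2]
grip_width: 0.0876
grasp_force: 0.0
```

Request:
jog_arm:
  motion:
    - [[0.33,-0.14,0.01,0,0,-0.023,0],[0.67,-0.27,0.02,0,0,-0.047,0],[1.0,-0.41,0.03,0,0,-0.07,0]]

```text
time_s: 0.8
tool_pos: [0.3542, -0.4115, 0.2301]
tool_rot: [-180.0, -0.0, 47.7]
force: [1.2, 0.1, -0.3]
grip_width: 0.0875
grasp_force: 0.0
```

Request:
jog_arm:
  motion:
    - [[0.33,-0.06,0.01,0,0,-0.022,0],[0.67,-0.11,0.02,0,0,-0.043,0],[1.0,-0.17,0.02,0,0,-0.065,0]]

```text
time_s: 1.1
tool_pos: [0.4092, -0.3261, 0.2282]
tool_rot: [-180.0, 0.0, 59.4]
force: [0.6, -1.1, 0.2]
grip_width: 0.0873
grasp_force: 0.0
```

Request:
jog_arm:
  motion:
    - [[0.33,0.01,0.01,0,0,-0.022,0],[0.67,0.02,0.02,0,0,-0.043,0],[1.0,0.03,0.03,0,0,-0.064,0]]

```text
time_s: 1.4
tool_pos: [0.463, -0.2418, 0.2253]
tool_rot: [-180.0, 0.0, 70.9]
force: [0.4, 0.4, 0.4]
grip_width: 0.087
grasp_force: 0.0
```

Request:
jog_arm:
  motion:
    - [[0.33,0.08,0.01,0,0,-0.022,0],[0.67,0.16,0.02,0,0,-0.043,0],[1.0,0.24,0.02,0,0,-0.066,0]]

```text
time_s: 1.7
tool_pos: [0.5185, -0.1553, 0.2232]
tool_rot: [-180.0, 0.0, 82.8]
force: [-0.0, -0.5, -0.4]
grip_width: 0.087
grasp_force: 0.0
```

Request:
jog_arm:
  motion:
    - [[0.33,0.16,0.01,0,0,-0.024,0],[0.67,0.32,0.02,0,0,-0.048,0],[1.0,0.48,0.03,0,0,-0.072,0],[1.0,0.48,0.03,0,0,-0.072,0],[1.0,0.48,0.03,0,0,-0.072,0]]

```text
time_s: 2.2
tool_pos: [0.5786, -0.0626, 0.2199]
tool_rot: [-179.9, -0.0, 95.7]
force: [-0.0, -0.3, 0.5]
grip_width: 0.087
grasp_force: 0.0
```

```bash
python3 -c "
from h import *
plan((.585,-.052,.2,97),(.585,-.052,.088,97))"
```

```text
at [ 0.5786 -0.0626  0.2199] [-1.7994e+02 -2.0000e-02  9.5680e+01] t 2.2 F [-0.  -0.3  0.5] w 0.087
(0.585, -0.052, 0.2, 97) -> [0.1, 0.07, 0.2] [-0.0, -0.0, -0.007]
(0.585, -0.052, 0.088, 97) -> [-0.0, 0.01, 1.0] [-0.0, -0.0, -0.0]
(0.585, -0.052, 0.088, 97) -> [-0.0, -0.0, 0.12] [-0.0, -0.0, -0.0]
```

Request:
jog_arm:
  motion:
    - [[0.1,0.07,0.2,0,0,-0.007,0],[0.1,0.07,0.45,0,0,-0.007,0],[0.1,0.07,0.7,0,0,-0.007,0],[0.1,0.07,0.7,0,0,-0.007,0]]

```text
time_s: 2.6
tool_pos: [0.5814, -0.0548, 0.1468]
tool_rot: [-179.6, -0.0, 96.7]
force: [-0.8, 0.1, -0.3]
grip_width: 0.0873
grasp_force: 0.0
```

Request:
jog_arm:
  motion:
    - [[0,0,0.2,0,0,0,0],[0,0,0.4,0,0,0,0],[0,0,0.6,0,0,0,0],[0,0,0.62,0,0,0,0],[0,0,0.62,0,0,0,0]]

```text
time_s: 3.1
tool_pos: [0.5847, -0.0536, 0.0893]
tool_rot: [180.0, 0.0, 96.8]
force: [0.9, -0.5, 1.0]
grip_width: 0.0871
grasp_force: 0.0
```

Request:
jog_arm:
  motion:
    - [[0,0,0,0,0,0,0.3],[0,0,0,0,0,0,0.4],[0,0,0,0,0,0,0.5],[0,0,0,0,0,0,1],[0,0,0,0,0,0,1]]

```text
time_s: 3.6
tool_pos: [0.5847, -0.0525, 0.0888]
tool_rot: [180.0, 0.0, 96.9]
force: [-0.6, -0.2, 0.8]
grip_width: 0.0547
grasp_force: 0.0
```

Request:
jog_arm:
  motion:
    - [[0,0,0,0,0,0,1],[0,0,0,0,0,0,1],[0,0,0,0,0,0,1]]

```text
time_s: 3.9
tool_pos: [0.584, -0.0525, 0.0886]
tool_rot: [-179.9, 0.0, 96.9]
force: [-2.8, -0.8, 3.6]
grip_width: 0.0499
grasp_force: 25.0
```

```bash
python3 -c "
from h import *
print(env.get_obs()['grasp_force'])
plan((.585,-.052,.18,97),(.572,.349,.18,92),(.572,.349,.035,92))"
```

```text
25.00227035662192
at [ 0.584  -0.0525  0.0886] [-1.7992e+02  1.0000e-02  9.6880e+01] t 3.9 F [-2.8 -0.8  3.6] w 0.0499
(0.585, -0.052, 0.18, 97) -> [0.0, 0.01, -0.91] [-0.0, 0.0, -0.001]
(0.572, 0.349, 0.18, 92) -> [1.0, 0.09, -0.0] [-0.0, 0.0, 0.007]
(0.572, 0.349, 0.18, 92) -> [1.0, 0.07, -0.0] [-0.0, 0.0, 0.007]
(0.572, 0.349, 0.18, 92) -> [1.0, 0.05, -0.0] [-0.0, 0.0, 0.007]
(0.572, 0.349, 0.18, 92) -> [1.0, 0.02, -0.01] [-0.0, 0.0, 0.007]
(0.572, 0.349, 0.18, 92) -> [0.01, 0.0, 0.0] [-0.0, 0.0, 0.0]
(0.572, 0.349, 0.035, 92) -> [-0.0, 0.0, 1.0] [-0.0, 0.0, 0.0]
(0.572, 0.349, 0.035, 92) -> [-0.0, 0.0, 0.45] [-0.0, 0.0, 0.0]
```

Gripped: width 50 mm as expected. Home TCP for the carton is (.584, -.0525, .0886, yaw 96.9).

Request:
jog_arm:
  motion:
    - [[0,0,-0.15,0,0,0,1],[0,0,-0.4,0,0,0,1],[0,0,-0.7,0,0,0,1],[0,0,-0.95,0,0,0,1],[0,0,-0.95,0,0,0,1]]

```text
time_s: 4.4
tool_pos: [0.5874, -0.0523, 0.1878]
tool_rot: [179.5, 0.1, 96.9]
force: [1.3, 0.5, -4.1]
grip_width: 0.0497
grasp_force: 25.0
```

Request:
jog_arm:
  motion:
    - [[0.15,0.01,0,0,0,0,1],[0.4,0.03,0,0,0,0.002,1],[0.7,0.06,0,0,0,0.005,1],[1.0,0.09,0,0,0,0.007,1]]

```text
time_s: 4.8
tool_pos: [0.5798, 0.0499, 0.1811]
tool_rot: [-179.8, -0.1, 95.6]
force: [0.9, -0.4, -3.9]
grip_width: 0.0499
grasp_force: 25.0
```

Request:
jog_arm:
  motion:
    - [[0.33,0.02,0,0,0,0.002,1],[0.67,0.05,0,0,0,0.005,1],[1.0,0.07,0,0,0,0.007,1]]

```text
time_s: 5.1
tool_pos: [0.5768, 0.1506, 0.1811]
tool_rot: [-179.8, -0.0, 94.4]
force: [1.2, -0.2, -3.2]
grip_width: 0.0495
grasp_force: 25.0
```

Request:
jog_arm:
  motion:
    - [[0.33,0.02,0,0,0,0.002,1],[0.67,0.04,0,0,0,0.005,1],[1.0,0.05,0,0,0,0.007,1]]

```text
time_s: 5.4
tool_pos: [0.574, 0.2504, 0.1809]
tool_rot: [-179.8, 0.0, 93.2]
force: [0.0, 0.4, -3.7]
grip_width: 0.0498
grasp_force: 25.0
```

Request:
jog_arm:
  motion:
    - [[0.3,0.01,0,0,0,0.002,1],[0.6,0.02,0,0,0,0.004,1],[0.85,0.02,0,0,0,0.006,1],[1.0,0.02,0,0,0,0.007,1],[1.0,0.02,0,0,0,0.007,1]]

```text
time_s: 5.9
tool_pos: [0.5699, 0.3516, 0.1817]
tool_rot: [-179.8, -0.1, 92.1]
force: [0.4, -0.4, -3.8]
grip_width: 0.0499
grasp_force: 25.0
```

```bash
python3 -c "
from h import *
print(env.get_obs()['grasp_force'])
plan((.572,.349,.035,92))"
```

```text
24.99425227896154
at [0.5699 0.3516 0.1817] [-1.798e+02 -7.000e-02  9.214e+01] t 5.9 F [ 0.4 -0.4 -3.8] w 0.0499
(0.572, 0.349, 0.035, 92) -> [-0.02, 0.02, 1.0] [-0.001, -0.0, 0.001]
(0.572, 0.349, 0.035, 92) -> [-0.01, 0.0, 0.47] [-0.0, -0.0, -0.0]
```

Request:
jog_arm:
  motion:
    - [[0,0.01,0.25,0,0,0,1],[-0.01,0.02,0.5,0,0,0,1],[-0.01,0.02,0.75,0,0,0,1],[-0.01,0.02,1.0,0,0,0,1],[-0.01,0.02,1.0,0,0,0,1]]

```text
time_s: 6.4
tool_pos: [0.5726, 0.3429, 0.0785]
tool_rot: [-179.6, 0.3, 91.7]
force: [-1.2, -0.3, -4.0]
grip_width: 0.0498
grasp_force: 25.0
```

Request:
jog_arm:
  motion:
    - [[0,0,0.15,0,0,0,1],[0,0,0.3,0,0,0,1],[0,0,0.4,0,0,0,1],[0,0,0.45,0,0,0,1],[0,0,0.45,0,0,0,1]]

```text
time_s: 6.9
tool_pos: [0.5743, 0.3469, 0.0376]
tool_rot: [-179.9, 0.0, 91.8]
force: [0.0, -0.1, -4.0]
grip_width: 0.0499
grasp_force: 25.0
```

Request:
jog_arm:
  motion:
    - [[0,0,0.02,0,0,0,1],[0,0,0.03,0,0,0,1],[0,0,0.03,0,0,0,1]]

```text
time_s: 7.2
tool_pos: [0.5749, 0.3473, 0.0359]
tool_rot: [180.0, -0.0, 91.8]
force: [-0.3, 0.4, -4.2]
grip_width: 0.0498
grasp_force: 25.0
```

Request:
jog_arm:
  motion:
    - [[0,0,0,0,0,0,0.35],[0,0,0,0,0,0,0.2],[0,0,0,0,0,0,0],[0,0,0,0,0,0,0],[0,0,0,0,0,0,0]]

```text
time_s: 7.7
tool_pos: [0.5749, 0.3473, 0.0358]
tool_rot: [180.0, -0.0, 91.8]
force: [-0.2, -0.8, 0.2]
grip_width: 0.0805
grasp_force: 0.0
```

Request:
jog_arm:
  motion:
    - [[0,0,-0.2,0,0,0,0],[0,0,-0.6,0,0,0,0],[0,0,-1.0,0,0,0,0],[0,0,-1.0,0,0,0,0]]

```text
time_s: 8.1
tool_pos: [0.5775, 0.35, 0.1424]
tool_rot: [179.5, -0.3, 91.8]
force: [0.8, 1.1, -0.2]
grip_width: 0.087
grasp_force: 0.0
```

Request:
jog_arm:
  motion:
    - [[0,0,-0.3,0,0,0,0],[0,0,-0.6,0,0,0,0],[0,0,-0.8,0,0,0,0],[0,0,-0.8,0,0,0,0]]

```text
time_s: 8.5
tool_pos: [0.5759, 0.3484, 0.2187]
tool_rot: [179.7, -0.2, 91.8]
force: [-0.2, 1.0, -0.1]
grip_width: 0.0869
grasp_force: 0.0
```

```bash
python3 - <<'E'
from h import *
p,d=env.read_camera("top"); np.savez("pics/top1.npz",p=p,d=d)
cv2.imwrite("pics/top1c.png",cv2.resize(p[175:300,180:450,::-1],None,fx=2.96,fy=2.96,interpolation=cv2.INTER_CUBIC))
plan((.569,.083,.21,97.5),(.569,.083,.1,97.5))
E
```

```text
at [0.5752 0.3477 0.2165] [ 1.7988e+02 -6.0000e-02  9.1840e+01] t 8.55 F [-0.5 -0.9 -0.2] w 0.0871
(0.569, 0.083, 0.21, 97.5) -> [-1.0, -0.06, 0.02] [0.0, -0.0, -0.012]
(0.569, 0.083, 0.21, 97.5) -> [-1.0, -0.09, 0.03] [0.0, -0.0, -0.012]
(0.569, 0.083, 0.21, 97.5) -> [-0.64, -0.08, 0.01] [0.001, -0.0, -0.007]
(0.569, 0.083, 0.1, 97.5) -> [0.0, -0.0, 1.0] [-0.0, -0.0, -0.0]
(0.569, 0.083, 0.1, 97.5) -> [0.0, -0.0, 0.1] [-0.0, -0.0, -0.0]
```

View pics/top1c.png

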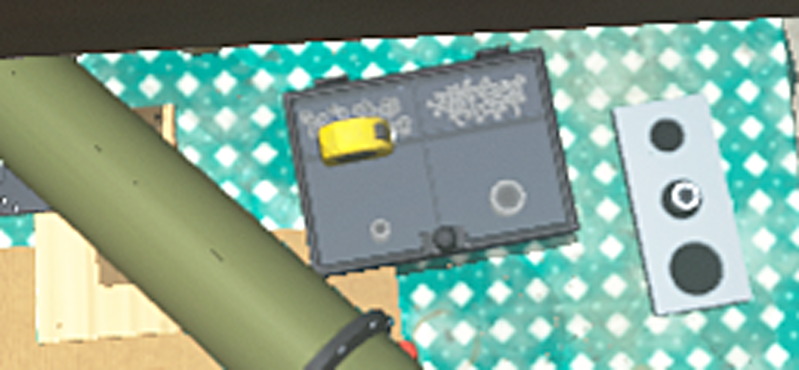

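The lid now carries only the tape (crop (357,140)). The arm hides the carton on the board, but it released cleanly at 1 mm. Next is the tape.

Request:
jog_arm:
  motion:
    - [[-0.33,-0.02,0,0,0,-0.004,0],[-0.67,-0.04,0,0,0,-0.008,0],[-1.0,-0.06,0.02,0,0,-0.012,0]]

```text
time_s: 8.85
tool_pos: [0.5711, 0.2454, 0.2113]
tool_rot: [-179.9, 0.1, 94.1]
force: [0.3, 0.2, -0.2]
grip_width: 0.0871
grasp_force: 0.0
```

Request:
jog_arm:
  motion:
    - [[-0.33,-0.03,0,0,0,-0.004,0],[-0.67,-0.06,0,0,0,-0.008,0],[-1.0,-0.09,0.03,0,0,-0.012,0]]

```text
time_s: 9.15
tool_pos: [0.5691, 0.1447, 0.2087]
tool_rot: [-179.9, 0.0, 96.2]
force: [-0.1, -0.6, -0.9]
grip_width: 0.0866
grasp_force: 0.0
```

Request:
jog_arm:
  motion:
    - [[-0.3,-0.04,0,0,0,-0.004,0],[-0.64,-0.08,0.01,0,0,-0.007,0],[-0.64,-0.08,0.01,0,0,-0.007,0],[-0.64,-0.08,0.01,0,0,-0.007,0]]

```text
time_s: 9.55
tool_pos: [0.5681, 0.0808, 0.2078]
tool_rot: [-179.9, -0.0, 97.3]
force: [0.1, 0.7, -0.9]
grip_width: 0.0871
grasp_force: 0.0
```

```bash
python3 - <<'E'
from h import *
plan((.569,.083,.097,97.5))
E
```

```text
at [0.5681 0.0808 0.2078] [-1.7985e+02 -1.0000e-02  9.7260e+01] t 9.55 F [ 0.1  0.7 -0.9] w 0.0871
(0.569, 0.083, 0.097, 97.5) -> [0.02, 0.01, 1.0] [-0.001, -0.0, -0.001]
(0.569, 0.083, 0.097, 97.5) -> [0.0, 0.0, 0.11] [0.0, -0.0, -0.0]
```

Request:
jog_arm:
  motion:
    - [[0.01,0.01,0.3,0,0,0,0],[0.02,0.01,0.6,0,0,0,0],[0.02,0.01,0.85,0,0,0,0],[0.02,0.01,1.0,0,0,0,0]]

```text
time_s: 9.95
tool_pos: [0.5676, 0.0859, 0.1066]
tool_rot: [-179.8, -0.1, 97.6]
force: [0.1, -0.1, -0.3]
grip_width: 0.0868
grasp_force: 0.0
```

Request:
jog_arm:
  motion:
    - [[0,0,0.1,0,0,0,0],[0,0,0.1,0,0,0,0.1],[0,0,0.1,0,0,0,0.3],[0,0,0.1,0,0,0,0.4],[0,0,0.1,0,0,0,0.5]]

```text
time_s: 10.45
tool_pos: [0.5703, 0.0844, 0.1006]
tool_rot: [179.9, 0.0, 97.4]
force: [0.2, 0.5, -0.3]
grip_width: 0.0626
grasp_force: 0.0
```

Request:
jog_arm:
  motion:
    - [[0,0,0,0,0,0,0.6],[0,0,0,0,0,0,0.7],[0,0,0,0,0,0,1],[0,0,0,0,0,0,1],[0,0,0,0,0,0,1]]

```text
time_s: 10.95
tool_pos: [0.5695, 0.0842, 0.0996]
tool_rot: [-180.0, 0.0, 97.4]
force: [-1.2, -0.6, 0.4]
grip_width: 0.0339
grasp_force: 25.0
```

```bash
python3 - <<'E'
from h import *
print(env.get_obs()['grasp_force'])
plan((.569,.083,.15,97.5),(.455,.346,.15,92),(.455,.346,.05,92))
E
```

```text
24.98090490247705
at [0.5695 0.0842 0.0996] [-1.7999e+02  1.0000e-02  9.7420e+01] t 10.95 F [-1.2 -0.6  0.4] w 0.0339
(0.569, 0.083, 0.15, 97.5) -> [-0.01, -0.01, -0.5] [-0.0, 0.0, -0.0]
(0.455, 0.346, 0.15, 92) -> [1.0, -0.29, -0.0] [-0.0, 0.0, 0.011]
(0.455, 0.346, 0.15, 92) -> [1.0, -0.32, -0.0] [-0.0, 0.0, 0.011]
(0.455, 0.346, 0.15, 92) -> [0.73, -0.26, -0.0] [-0.0, 0.0, 0.008]
(0.455, 0.346, 0.05, 92) -> [-0.0, -0.0, 1.0] [-0.0, 0.0, 0.0]
```

Request:
jog_arm:
  motion:
    - [[0,0,-0.15,0,0,0,1],[0,0,-0.4,0,0,0,1],[0,0,-0.7,0,0,0,1],[0,0,-0.7,0,0,0,1]]

```text
time_s: 11.35
tool_pos: [0.5723, 0.0852, 0.1744]
tool_rot: [179.5, 0.0, 97.4]
force: [1.5, 1.4, -2.4]
grip_width: 0.0336
grasp_force: 25.0
```

Request:
jog_arm:
  motion:
    - [[0.15,-0.04,0,0,0,0.001,1],[0.4,-0.12,0,0,0,0.004,1],[0.7,-0.2,0,0,0,0.008,1],[1.0,-0.29,0,0,0,0.011,1]]

```text
time_s: 11.75
tool_pos: [0.5256, 0.1812, 0.1678]
tool_rot: [-179.8, -0.0, 95.4]
force: [0.6, 0.1, -2.6]
grip_width: 0.0342
grasp_force: 25.0
```

Request:
jog_arm:
  motion:
    - [[0.33,-0.11,0,0,0,0.004,1],[0.67,-0.21,0,0,0,0.008,1],[1.0,-0.32,0,0,0,0.011,1]]

```text
time_s: 12.05
tool_pos: [0.4839, 0.2779, 0.1679]
tool_rot: [-179.8, 0.0, 93.5]
force: [-0.2, 1.0, -2.5]
grip_width: 0.0342
grasp_force: 25.0
```

Request:
jog_arm:
  motion:
    - [[0.3,-0.11,0,0,0,0.003,1],[0.6,-0.21,0,0,0,0.006,1],[0.73,-0.26,0,0,0,0.008,1],[0.73,-0.26,0,0,0,0.008,1],[0.73,-0.26,0,0,0,0.008,1]]

```text
time_s: 12.55
tool_pos: [0.4552, 0.347, 0.1682]
tool_rot: [-179.9, 0.1, 92.1]
force: [0.1, -0.9, -2.7]
grip_width: 0.0341
grasp_force: 25.0
```

```bash
python3 - <<'E'
from h import *
print(env.get_obs()['grasp_force'])
plan((.455,.346,.0466,92))
E
```

```text
24.98013119737152
at [0.4552 0.347  0.1682] [-1.7989e+02  1.0000e-01  9.2090e+01] t 12.55 F [ 0.1 -0.9 -2.7] w 0.0341
(0.455, 0.346, 0.0466, 92) -> [-0.01, -0.0, 1.0] [-0.0, 0.0, 0.0]
(0.455, 0.346, 0.0466, 92) -> [0.0, -0.0, 0.22] [-0.001, 0.001, 0.0]
```

Request:
jog_arm:
  motion:
    - [[0,0,0.25,0,0,0,1],[0,0,0.5,0,0,0,1],[0,0,0.75,0,0,0,1],[0,0,0.95,0,0,0,1],[0,0,1.0,0,0,0,1]]

```text
time_s: 13.05
tool_pos: [0.4555, 0.3441, 0.0665]
tool_rot: [-179.7, 0.2, 91.9]
force: [0.6, -0.2, -2.1]
grip_width: 0.034
grasp_force: 25.0
```

Request:
jog_arm:
  motion:
    - [[0,0,0.1,0,0,0,1],[0,0,0.17,0,0,0,1],[0,0,0.2,0,0,0,1],[0,0,0.2,0,0,0,1],[0,0,0.2,0,0,0,1]]

```text
time_s: 13.55
tool_pos: [0.4565, 0.3478, 0.0501]
tool_rot: [180.0, -0.0, 92.0]
force: [-0.3, -0.5, -2.5]
grip_width: 0.0341
grasp_force: 25.0
```

Request:
jog_arm:
  motion:
    - [[0,0,0.02,0,0,0,1],[0,0,0.035,0,0,0,1],[0,0,0.035,0,0,0,1]]

```text
time_s: 13.85
tool_pos: [0.4561, 0.3474, 0.0459]
tool_rot: [-180.0, 0.0, 92.0]
force: [-0.1, 0.2, -2.1]
grip_width: 0.034
grasp_force: 25.0
```

Request:
jog_arm:
  motion:
    - [[0,0,0,0,0,0,0.55],[0,0,0,0,0,0,0.4],[0,0,0,0,0,0,0.2],[0,0,0,0,0,0,0.1],[0,0,0,0,0,0,0.1]]

```text
time_s: 14.35
tool_pos: [0.4563, 0.3476, 0.0462]
tool_rot: [180.0, -0.0, 92.0]
force: [0.1, -0.7, -0.3]
grip_width: 0.0633
grasp_force: 0.0
```

Request:
jog_arm:
  motion:
    - [[0,0,-0.2,0,0,0,0.1],[0,0,-0.5,0,0,0,0.1],[0,0,-0.9,0,0,0,0.1],[0,0,-1.0,0,0,0,0.1]]

```text
time_s: 14.75
tool_pos: [0.4579, 0.3495, 0.1504]
tool_rot: [179.7, -0.2, 92.0]
force: [0.4, 0.6, 0.2]
grip_width: 0.0781
grasp_force: 0.0
```

```bash
python3 - <<'E'
from h import *
plan((.4655,-.004,.16,6.7),(.4655,-.004,.084,6.7))
E
```

```text
at [0.4579 0.3495 0.1504] [179.67  -0.2   92.04] t 14.75 F [0.4 0.6 0.2] w 0.0781
(0.4655, -0.004, 0.16, 6.7) -> [-1.0, -0.01, -0.03] [0.0, -0.001, 0.134]
(0.4655, -0.004, 0.16, 6.7) -> [-1.0, 0.43, -0.03] [0.0, -0.001, 0.146]
(0.4655, -0.004, 0.16, 6.7) -> [-0.85, 1.0, -0.03] [0.001, -0.001, 0.176]
(0.4655, -0.004, 0.16, 6.7) -> [-0.02, 0.13, -0.01] [0.0, 0.0, 0.018]
(0.4655, -0.004, 0.084, 6.7) -> [-0.0, 0.0, 0.76] [0.0, 0.0, 0.0]
```

Request:
jog_arm:
  motion:
    - [[-0.2,0,-0.05,0,0,0.03,0],[-0.6,-0.01,-0.05,0,0,0.075,0],[-1.0,-0.01,-0.05,0,0,0.12,0],[-1.0,-0.01,-0.05,0,0,0.134,0]]

```text
time_s: 15.15
tool_pos: [0.4599, 0.2407, 0.1501]
tool_rot: [179.9, 0.3, 67.2]
force: [1.2, 0.4, -1.1]
grip_width: 0.0866
grasp_force: 0.0
```

Request:
jog_arm:
  motion:
    - [[-0.25,0.11,0,0,0,0.036,0],[-0.5,0.22,0,0,0,0.073,0],[-0.75,0.32,-0.02,0,0,0.11,0],[-1.0,0.43,-0.03,0,0,0.146,0]]

```text
time_s: 15.55
tool_pos: [0.4606, 0.1376, 0.1538]
tool_rot: [180.0, 0.0, 41.4]
force: [-0.3, 1.2, 0.4]
grip_width: 0.0874
grasp_force: 0.0
```

Request:
jog_arm:
  motion:
    - [[-0.25,0.25,0,0,0,0.044,0],[-0.45,0.5,0,0,0,0.088,0],[-0.65,0.75,0,0,0,0.132,0],[-0.85,1.0,0,0,0,0.176,0],[-0.85,1.0,0,0,0,0.176,0]]

```text
time_s: 16.05
tool_pos: [0.4635, 0.0024, 0.1535]
tool_rot: [179.9, 0.1, 9.4]
force: [-1.0, 0.7, 0.0]
grip_width: 0.087
grasp_force: 0.0
```

```bash
python3 - <<'E'
from h import *
p,d=env.read_camera("top"); np.savez("pics/top2.npz",p=p,d=d)
cv2.imwrite("pics/top2c.png",cv2.resize(p[175:300,180:450,::-1],None,fx=2.96,fy=2.96,interpolation=cv2.INTER_CUBIC))
plan((.4655,-.004,.13,6.7),(.4655,-.004,.086,6.7))
E
```

```text
at [0.4635 0.0052 0.1536] [1.7998e+02 4.0000e-02 9.7000e+00] t 16.1 F [ 0.2  0.6 -0.2] w 0.0869
(0.4655, -0.004, 0.13, 6.7) -> [0.0, 0.09, 0.24] [0.0, 0.0, 0.017]
(0.4655, -0.004, 0.086, 6.7) -> [0.0, 0.0, 0.44] [0.0, 0.0, -0.0]
```

View pics/top2c.png

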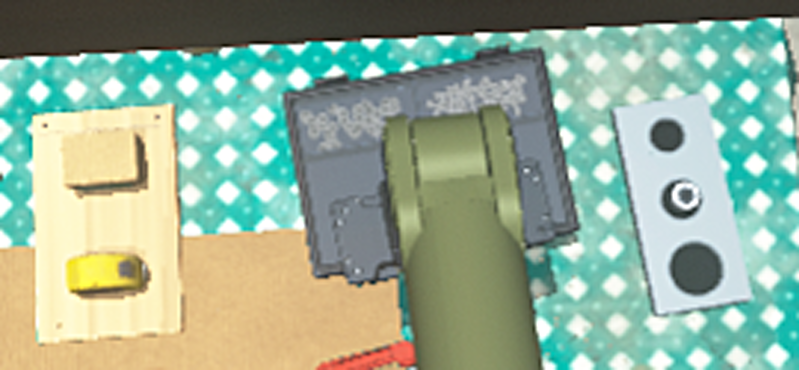

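Both stand upright on the board: carton (103,158), tape (105,272). Now the knob.

Request:
jog_arm:
  motion:
    - [[0,0.04,0.1,0,0,0.008,0.1],[0,0.09,0.24,0,0,0.017,0.2],[0,0.09,0.24,0,0,0.017,0.3],[0,0.09,0.24,0,0,0.017,0.3],[0,0.09,0.24,0,0,0.017,0.3]]
  grip_force: 20

```text
time_s: 16.6
tool_pos: [0.4655, -0.0008, 0.13]
tool_rot: [-180.0, 0.0, 6.9]
force: [-0.1, 0.2, 0.4]
grip_width: 0.0624
grasp_force: 0.0
```

Request:
jog_arm:
  motion:
    - [[0,0,0.15,0,0,0,0.3],[0,0,0.3,0,0,0,0.3],[0,0,0.44,0,0,0,0.3],[0,0,0.44,0,0,0,0.3],[0,0,0.44,0,0,0,0.3]]

```text
time_s: 17.1
tool_pos: [0.4656, -0.0011, 0.0865]
tool_rot: [-180.0, -0.0, 6.9]
force: [0.1, 0.4, -0.1]
grip_width: 0.0611
grasp_force: 0.0
```

```bash
python3 - <<'E'
from h import *
plan((.4655,-.004,.085,6.7))
E
```

```text
at [ 0.4656 -0.0011  0.0865] [-1.80e+02 -2.00e-02  6.91e+00] t 17.1 F [ 0.1  0.4 -0.1] w 0.0611
(0.4655, -0.004, 0.085, 6.7) -> [-0.0, 0.03, 0.01] [-0.0, -0.0, 0.001]
```

Request:
jog_arm:
  motion:
    - [[0,0.03,0.015,0,0,0,0.5],[0,0.03,0.015,0,0,0,0.7],[0,0.03,0.015,0,0,0,0.8],[0,0.03,0.015,0,0,0,1],[0,0.03,0.015,0,0,0,1]]

```text
time_s: 17.6
tool_pos: [0.4658, -0.0043, 0.0847]
tool_rot: [180.0, -0.0, 6.9]
force: [-0.5, 0.5, 0.0]
grip_width: 0.0291
grasp_force: 0.0
```

Request:
jog_arm:
  motion:
    - [[0,0,0,0,0,0,1],[0,0,0,0,0,0,1],[0,0,0,0,0,0,1]]

```text
time_s: 17.9
tool_pos: [0.4658, -0.0044, 0.0846]
tool_rot: [180.0, -0.0, 6.9]
force: [0.2, -0.7, 0.9]
grip_width: 0.0212
grasp_force: 20.0
```

Request:
jog_arm:
  motion:
    - [[0.04,0,-0.18,0,0,0,1],[0.1,0,-0.35,0,0,0,1],[0.17,0,-0.52,0,0,0,1],[0.26,0,-0.68,0,0,0,1],[0.36,0,-0.83,0,0,0,1]]

```text
time_s: 18.4
tool_pos: [0.4987, -0.0002, 0.1663]
tool_rot: [-180.0, 0.4, 6.9]
force: [-2.3, -0.0, -5.8]
grip_width: 0.0212
grasp_force: 20.0
```

Request:
jog_arm:
  motion:
    - [[0.12,0,-0.14,0,0,0,1],[0.25,0,-0.26,0,0,0,1],[0.4,0,-0.37,0,0,0,1],[0.55,0,-0.47,0,0,0,1],[0.72,0,-0.55,0,0,0,1]]

```text
time_s: 18.9
tool_pos: [0.5702, 0.0087, 0.2234]
tool_rot: [180.0, 0.4, 6.9]
force: [-9.6, 0.4, 9.2]
grip_width: 0.0215
grasp_force: 20.0
```

Request:
jog_arm:
  motion:
    - [[0.16,0,-0.1,0,0,0,1],[0.33,0,-0.16,0,0,0,1],[0.51,0,-0.19,0,0,0,1],[0.69,0,-0.2,0,0,0,1],[0.87,0,-0.19,0,0,0,1]]

```text
time_s: 19.4
tool_pos: [0.6583, 0.0198, 0.2409]
tool_rot: [-179.9, 0.3, 6.9]
force: [-2.9, 1.5, 2.1]
grip_width: 0.0212
grasp_force: 20.0
```

Request:
jog_arm:
  motion:
    - [[0,0,0,0,0,0,1],[0,0,0,0,0,0,1]]

```text
time_s: 19.6
tool_pos: [0.6596, 0.02, 0.2409]
tool_rot: [-179.9, -0.0, 6.9]
force: [1.9, 2.3, -3.0]
grip_width: 0.0211
grasp_force: 20.0
```

```bash
python3 - <<'E'
from h import *
p,d=env.read_camera("side"); 
cv2.imwrite("pics/side3c.png",cv2.resize(p[100:340,245:450,::-1],None,fx=2.5,fy=2.5,interpolation=cv2.INTER_CUBIC))
plan()
E
```

```text
at [0.6592 0.0199 0.2409] [-179.93   -0.      6.93] t 19.65 F [ 1.6  2.3 -3.1] w 0.0208
```

View pics/side3c.png

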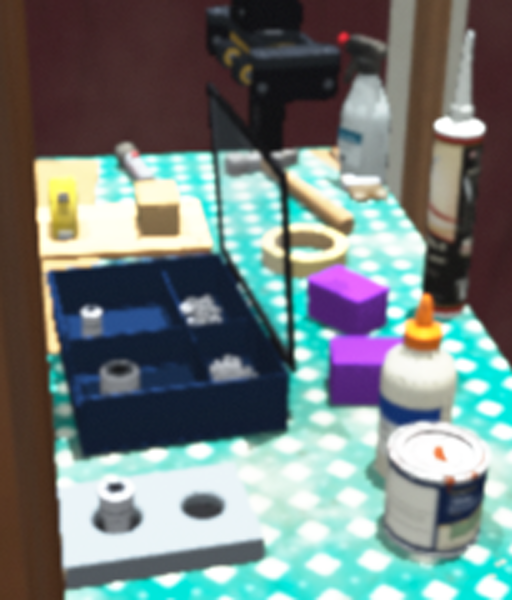

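The lid stands nearly upright, both sockets stand in the front cells: side crop (120,368) large, (91,310) small. Measure them from this view while backing out.

```bash
python3 - <<'E'
from h import *
S=Cam("side")
p,d=env.read_camera("side")
v,u=np.mgrid[200:265,265:320]; uv=np.c_[u.ravel(),v.ravel()]
P=S.depth(uv,d); px=p[uv[:,1],uv[:,0]].astype(int)
for n,c,h in(("large",(.51,-.071),.048),("small",(.486,.061),.042)):
    m=(np.hypot(P[:,0]-c[0],P[:,1]-c[1])<.035)&(P[:,2]>h-.006)&(P[:,2]<h+.012)&(px.max(1)>60)
    W=S.plane(uv[m],h)
    print(n,m.sum(),"cloud",P[m].min(0).round(3),P[m].max(0).round(3),"plane",W.min(0).round(3),W.max(0).round(3))
c=p[205:265,270:310,::-1]; cv2.imwrite("pics/s4.png",cv2.resize(c,None,fx=9,fy=9,interpolation=cv2.INTER_CUBIC))
plan((.6592,.0199,.32,6.9),(.46,.0,.32,6.9),(.511,-.071,.15,6.9))
E
```

```text
large 100 cloud [ 0.497 -0.091  0.042] [ 0.53  -0.055  0.05 ] plane [ 0.497 -0.098  0.048] [ 0.53  -0.057  0.048]
small 35 cloud [0.479 0.049 0.036] [0.497 0.07  0.044] plane [0.479 0.04  0.042] [0.497 0.069 0.042]
at [0.6589 0.0199 0.2409] [-1.7994e+02  1.0000e-02  6.9200e+00] t 19.7 F [ 1.4  2.5 -3.8] w 0.021
(0.6592, 0.0199, 0.32, 6.9) -> [0.0, -0.0, -0.79] [-0.0, 0.0, 0.0]
(0.46, 0.0, 0.32, 6.9) -> [-1.0, -0.02, -0.0] [-0.0, 0.0, 0.0]
(0.46, 0.0, 0.32, 6.9) -> [-1.0, -0.02, -0.0] [-0.0, 0.0, 0.0]
(0.511, -0.071, 0.15, 6.9) -> [0.25, 0.45, 1.0] [-0.0, 0.0, 0.0]
(0.511, -0.071, 0.15, 6.9) -> [0.17, 0.31, 0.7] [-0.0, 0.0, 0.0]
```

View pics/s4.png

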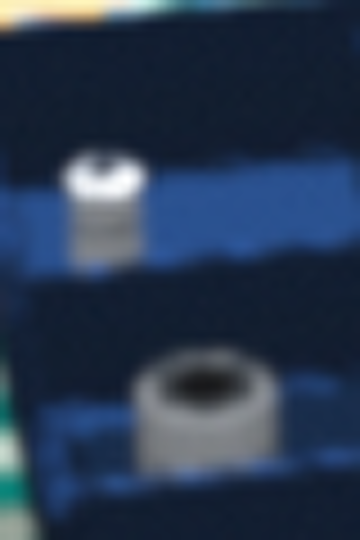

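Request:
jog_arm:
  motion:
    - [[0,0,0,0,0,0,0.7],[0,0,0,0,0,0,0.5],[0,0,0,0,0,0,0.3],[0,0,0,0,0,0,0.3],[0,0,0,0,0,0,0.3]]

```text
time_s: 20.2
tool_pos: [0.6593, 0.0186, 0.2418]
tool_rot: [180.0, -0.0, 6.9]
force: [-0.6, -0.1, 0.2]
grip_width: 0.05
grasp_force: 0.0
```

Request:
jog_arm:
  motion:
    - [[0,0,-0.2,0,0,0,0.3],[0,0,-0.4,0,0,0,0.3],[0,0,-0.7,0,0,0,0.3],[0,0,-0.85,0,0,0,0.3],[0,0,-0.85,0,0,0,0.3]]

```text
time_s: 20.7
tool_pos: [0.6604, 0.0193, 0.3293]
tool_rot: [180.0, -0.3, 6.9]
force: [0.3, -0.3, -1.3]
grip_width: 0.0607
grasp_force: 0.0
```

Request:
jog_arm:
  motion:
    - [[-0.33,0,0,0,0,0,0.3],[-0.67,0,0,0,0,0,0.3],[-1.0,0,0,0,0,0,0.3]]

```text
time_s: 21.0
tool_pos: [0.5583, 0.0068, 0.3243]
tool_rot: [-180.0, 0.2, 6.9]
force: [0.3, -0.6, 1.6]
grip_width: 0.061
grasp_force: 0.0
```

Request:
jog_arm:
  motion:
    - [[-0.33,0,0,0,0,0,0.3],[-0.67,0,0,0,0,0,0.3],[-1.0,0,0,0,0,0,0.3],[-1.0,0,0,0,0,0,0.3]]

```text
time_s: 21.4
tool_pos: [0.4573, -0.0059, 0.3256]
tool_rot: [179.9, 0.1, 6.7]
force: [0.5, 0.5, 0.3]
grip_width: 0.0613
grasp_force: 0.0
```

```bash
python3 - <<'E'
from h import *
S=Cam("side")
print(S.plane([(292.3,247.5),(281.1,224.3)],.048)[0],S.plane([(281.1,224.3)],.042))
plan((.512,-.071,.15,6.9),(.512,-.071,.033,6.9))
E
```

```text
[ 0.51389159 -0.0736553   0.048     ] [[0.48935199 0.05552204 0.042     ]]
at [ 0.4573 -0.0059  0.3256] [1.7988e+02 1.4000e-01 6.7500e+00] t 21.4 F [0.5 0.5 0.3] w 0.0613
(0.512, -0.071, 0.15, 6.9) -> [0.27, 0.4, 1.0] [0.0, 0.0, -0.0]
(0.512, -0.071, 0.15, 6.9) -> [0.2, 0.31, 0.76] [0.001, 0.001, -0.001]
(0.512, -0.071, 0.033, 6.9) -> [-0.0, -0.0, 1.0] [-0.0, -0.0, 0.0]
(0.512, -0.071, 0.033, 6.9) -> [-0.0, -0.0, 0.17] [-0.0, -0.0, 0.0]
```

Request:
jog_arm:
  motion:
    - [[0.07,0.1,0.25,0,0,0,0.3],[0.14,0.2,0.5,0,0,0,0.3],[0.2,0.3,0.75,0,0,0,0.3],[0.27,0.4,1.0,0,0,0,0.3]]

```text
time_s: 21.8
tool_pos: [0.4925, -0.0417, 0.2243]
tool_rot: [-180.0, 0.1, 6.9]
force: [0.2, 0.7, -0.3]
grip_width: 0.0611
grasp_force: 0.0
```

Request:
jog_arm:
  motion:
    - [[0.05,0.08,0.25,0,0,0,0.3],[0.1,0.16,0.5,0,0,0,0.3],[0.2,0.31,0.76,0,0,0,0.3],[0.2,0.31,0.76,0,0,0,0.3],[0.2,0.31,0.76,0,0,0,0.3]]

```text
time_s: 22.3
tool_pos: [0.5154, -0.0694, 0.1494]
tool_rot: [-179.9, 0.1, 6.9]
force: [-1.0, -0.6, -0.1]
grip_width: 0.061
grasp_force: 0.0
```

```bash
python3 - <<'E'
from h import *
plan((.5125,-.0725,.033,6.9))
E
```

```text
at [ 0.5154 -0.0694  0.1494] [-1.799e+02  1.400e-01  6.870e+00] t 22.3 F [-1.  -0.6 -0.1] w 0.061
(0.5125, -0.0725, 0.033, 6.9) -> [-0.03, 0.03, 1.0] [-0.0, 0.001, -0.0]
(0.5125, -0.0725, 0.033, 6.9) -> [0.0, -0.0, 0.16] [-0.001, -0.0, -0.0]
```

Request:
jog_arm:
  motion:
    - [[-0.02,0.03,0.2,0,0,0,0.3],[-0.02,0.03,0.45,0,0,0,0.3],[-0.02,0.03,0.65,0,0,0,0.3],[-0.02,0.03,0.85,0,0,0,0.3],[-0.02,0.03,1.0,0,0,0,0.3]]

```text
time_s: 22.8
tool_pos: [0.5147, -0.0723, 0.0507]
tool_rot: [180.0, -0.1, 6.9]
force: [0.2, 0.5, 0.8]
grip_width: 0.0609
grasp_force: 0.0
```

Request:
jog_arm:
  motion:
    - [[0,0,0.1,0,0,0,0.3],[0,0,0.15,0,0,0,0.3],[0,0,0.15,0,0,0,0.3],[0,0,0.15,0,0,0,0.5],[0,0,0.15,0,0,0,0.55]]

```text
time_s: 23.3
tool_pos: [0.515, -0.0732, 0.0363]
tool_rot: [180.0, -0.1, 6.9]
force: [0.4, 0.2, 0.4]
grip_width: 0.0519
grasp_force: 0.0
```

Request:
jog_arm:
  motion:
    - [[0,0,0,0,0,0,0.6],[0,0,0,0,0,0,0.7],[0,0,0,0,0,0,1],[0,0,0,0,0,0,1],[0,0,0,0,0,0,1]]

```text
time_s: 23.8
tool_pos: [0.5146, -0.0729, 0.0359]
tool_rot: [180.0, -0.0, 6.9]
force: [-0.8, 0.6, 2.6]
grip_width: 0.0356
grasp_force: 20.0
```

```bash
python3 - <<'E'
from h import *
print(env.get_obs()["grasp_force"])
# tray geometry
t=np.load("pics/top2.npz"); C=Cam("top")
cr=np.array([(613,110),(704,97),(750,299),(656,314)])/2.96+[180,175]
W=C.plane(cr,.022); print(W.round(4),W.mean(0).round(4))
for a in((697,268),(667,135)): print(C.plane(np.array(a)/2.96+[180,175],.016).round(4))
plan((.512,-.0725,.13,6.9),(.4315,-.262,.13,6.9),(.4315,-.262,.04,6.9))
E
```

```text
19.983217854361328
[[ 0.601  -0.1908  0.022 ]
 [ 0.6098 -0.2879  0.022 ]
 [ 0.3959 -0.3141  0.022 ]
 [ 0.3856 -0.2167  0.022 ]] [ 0.4981 -0.2524  0.022 ]
[[ 0.4309 -0.2643  0.016 ]]
[[ 0.5723 -0.2463  0.016 ]]
at [ 0.5146 -0.0729  0.0359] [ 1.7999e+02 -3.0000e-02  6.8900e+00] t 23.8 F [-0.8  0.6  2.6] w 0.0356
(0.512, -0.0725, 0.13, 6.9) -> [-0.02, -0.01, -0.94] [0.0, -0.0, -0.0]
(0.4315, -0.262, 0.13, 6.9) -> [-0.58, 1.0, -0.0] [0.0, -0.0, -0.0]
(0.4315, -0.262, 0.13, 6.9) -> [-0.45, 0.79, -0.0] [0.0, -0.0, -0.0]
(0.4315, -0.262, 0.04, 6.9) -> [-0.0, -0.0, 0.9] [0.0, -0.0, -0.0]
```

Request:
jog_arm:
  motion:
    - [[0,0,-0.2,0,0,0,1],[0,0,-0.5,0,0,0,1],[0,0,-0.8,0,0,0,1],[0,0,-1.0,0,0,0,1]]

```text
time_s: 24.2
tool_pos: [0.5146, -0.0732, 0.137]
tool_rot: [180.0, -0.1, 6.9]
force: [-0.2, 0.6, -1.6]
grip_width: 0.0352
grasp_force: 20.0
```

Request:
jog_arm:
  motion:
    - [[-0.15,0.25,0,0,0,0,1],[-0.3,0.5,0,0,0,0,1],[-0.45,0.75,0,0,0,0,1],[-0.59,1.0,0,0,0,0,1]]

```text
time_s: 24.6
tool_pos: [0.4664, -0.1804, 0.1349]
tool_rot: [-180.0, 0.1, 6.9]
force: [-0.7, 1.0, -0.9]
grip_width: 0.0355
grasp_force: 20.0
```

Request:
jog_arm:
  motion:
    - [[-0.15,0.25,0,0,0,0,1],[-0.3,0.5,0,0,0,0,1],[-0.47,0.79,0,0,0,0,1],[-0.47,0.79,0,0,0,0,1],[-0.47,0.79,0,0,0,0,1]]

```text
time_s: 25.1
tool_pos: [0.4296, -0.2639, 0.1349]
tool_rot: [-180.0, 0.1, 6.7]
force: [0.0, 1.8, -1.5]
grip_width: 0.0348
grasp_force: 20.0
```

```bash
python3 - <<'E'
from h import *
print(env.get_obs()["grasp_force"])
plan((.430,-.262,.043,6.9))
E
```

```text
19.98520022201541
at [ 0.4296 -0.2639  0.1349] [-1.7995e+02  5.0000e-02  6.7500e+00] t 25.1 F [ 0.   1.8 -1.5] w 0.0348
(0.43, -0.262, 0.043, 6.9) -> [0.01, -0.02, 0.92] [-0.0, 0.0, -0.001]
```

Request:
jog_arm:
  motion:
    - [[0.01,-0.01,0.25,0,0,0,1],[0.01,-0.01,0.5,0,0,0,1],[0.01,-0.01,0.7,0,0,0,1],[0.01,-0.01,0.85,0,0,0,1],[0.01,-0.01,0.9,0,0,0,1]]

```text
time_s: 25.6
tool_pos: [0.4306, -0.2601, 0.0436]
tool_rot: [-179.8, 0.1, 7.0]
force: [-0.3, -0.2, -1.4]
grip_width: 0.0354
grasp_force: 20.0
```

Request:
jog_arm:
  motion:
    - [[0,0,0,0,0,0,1],[0,0,0,0,0,0,1]]

```text
time_s: 25.8
tool_pos: [0.4321, -0.2621, 0.0462]
tool_rot: [180.0, -0.1, 6.9]
force: [0.4, -0.1, -0.5]
grip_width: 0.0352
grasp_force: 20.0
```

Request:
jog_arm:
  motion:
    - [[-0.01,0,0.02,0,0,0,1],[-0.01,0,0.038,0,0,0,1],[-0.01,0,0.038,0,0,0,1]]

```text
time_s: 26.1
tool_pos: [0.4305, -0.2626, 0.042]
tool_rot: [180.0, -0.0, 6.9]
force: [-0.1, -0.4, -1.7]
grip_width: 0.0347
grasp_force: 20.0
```

Request:
jog_arm:
  motion:
    - [[0,0,0,0,0,0,0.52],[0,0,0,0,0,0,0.45],[0,0,0,0,0,0,0.3],[0,0,0,0,0,0,0.3],[0,0,0,0,0,0,0.3]]

```text
time_s: 26.6
tool_pos: [0.4305, -0.2625, 0.0418]
tool_rot: [180.0, -0.0, 6.9]
force: [-1.1, 0.4, 0.8]
grip_width: 0.0587
grasp_force: 0.0
```

Request:
jog_arm:
  motion:
    - [[0,0,-0.2,0,0,0,0.3],[0,0,-0.5,0,0,0,0.3],[0,0,-0.9,0,0,0,0.3],[0,0,-1.0,0,0,0,0.3]]

```text
time_s: 27.0
tool_pos: [0.4328, -0.2637, 0.1461]
tool_rot: [179.7, -0.3, 6.9]
force: [0.4, -1.1, 0.0]
grip_width: 0.0609
grasp_force: 0.0
```

```bash
python3 - <<'E'
from h import *
plan((.488,.0585,.14,6.9),(.488,.0585,.035,6.9))
E
```

```text
at [ 0.4328 -0.2637  0.1461] [179.72  -0.32   6.88] t 27.0 F [ 0.4 -1.1  0. ] w 0.0609
(0.488, 0.0585, 0.14, 6.9) -> [0.3, -1.0, 0.02] [0.0, -0.001, -0.0]
(0.488, 0.0585, 0.14, 6.9) -> [0.3, -1.0, 0.01] [0.001, -0.0, -0.0]
(0.488, 0.0585, 0.14, 6.9) -> [0.29, -1.0, 0.02] [0.0, -0.001, -0.0]
(0.488, 0.0585, 0.14, 6.9) -> [0.04, -0.13, 0.0] [0.001, 0.0, -0.0]
(0.488, 0.0585, 0.035, 6.9) -> [0.0, -0.0, 1.0] [-0.0, 0.0, -0.0]
(0.488, 0.0585, 0.035, 6.9) -> [0.0, -0.0, 0.05] [-0.0, 0.0, -0.0]
```

Request:
jog_arm:
  motion:
    - [[0.1,-0.33,0,0,0,0,0.3],[0.2,-0.67,0.01,0,0,0,0.3],[0.3,-1.0,0.01,0,0,0,0.3]]

```text
time_s: 27.3
tool_pos: [0.448, -0.1583, 0.1404]
tool_rot: [-180.0, 0.0, 6.8]
force: [0.0, 0.1, -0.2]
grip_width: 0.0608
grasp_force: 0.0
```

Request:
jog_arm:
  motion:
    - [[0.1,-0.33,0,0,0,0,0.3],[0.2,-0.67,0,0,0,0,0.3],[0.3,-1.0,0,0,0,0,0.3]]

```text
time_s: 27.6
tool_pos: [0.4658, -0.0553, 0.1404]
tool_rot: [180.0, 0.0, 6.9]
force: [0.7, -0.0, 0.3]
grip_width: 0.0611
grasp_force: 0.0
```

Request:
jog_arm:
  motion:
    - [[0.1,-0.33,0,0,0,0,0.3],[0.2,-0.67,0,0,0,0,0.3],[0.29,-0.98,0.0,0,0,0,0.3],[0.29,-1.0,0.0,0,0,0,0.3],[0.29,-1.0,0.0,0,0,0,0.3]]

```text
time_s: 28.1
tool_pos: [0.4825, 0.0468, 0.1403]
tool_rot: [180.0, 0.0, 7.0]
force: [0.6, -1.2, -0.0]
grip_width: 0.0605
grasp_force: 0.0
```

```bash
python3 - <<'E'
from h import *
plan((.488,.0585,.09,6.9),(.488,.0585,.032,6.9))
E
```

```text
at [0.4825 0.0468 0.1403] [1.80e+02 5.00e-02 7.01e+00] t 28.1 F [ 0.6 -1.2 -0. ] w 0.0605
(0.488, 0.0585, 0.09, 6.9) -> [0.07, -0.11, 0.5] [0.0, 0.0, 0.001]
(0.488, 0.0585, 0.032, 6.9) -> [-0.0, 0.0, 0.58] [0.0, 0.0, -0.0]
```

Request:
jog_arm:
  motion:
    - [[0.03,-0.05,0.1,0,0,0,0.3],[0.07,-0.11,0.3,0,0,0,0.3],[0.07,-0.11,0.5,0,0,0,0.3],[0.07,-0.11,0.5,0,0,0,0.3]]

```text
time_s: 28.5
tool_pos: [0.4859, 0.0565, 0.0875]
tool_rot: [-180.0, 0.4, 6.8]
force: [-0.8, -0.4, 0.3]
grip_width: 0.0614
grasp_force: 0.0
```

Request:
jog_arm:
  motion:
    - [[0,0,0.2,0,0,0,0.3],[0,0,0.4,0,0,0,0.3],[0,0,0.57,0,0,0,0.3],[0,0,0.57,0,0,0,0.3],[0,0,0.57,0,0,0,0.3]]

```text
time_s: 29.0
tool_pos: [0.4887, 0.0573, 0.0342]
tool_rot: [180.0, -0.0, 6.8]
force: [0.3, -0.6, -0.3]
grip_width: 0.0608
grasp_force: 0.0
```

```bash
python3 - <<'E'
from h import *
plan((.488,.0585,.032,6.9))
E
```

```text
at [0.4887 0.0573 0.0342] [179.99  -0.     6.82] t 29.0 F [ 0.3 -0.6 -0.3] w 0.0608
(0.488, 0.0585, 0.032, 6.9) -> [-0.01, -0.01, 0.02] [0.0, -0.0, -0.0]
```

Request:
jog_arm:
  motion:
    - [[-0.01,-0.01,0.02,0,0,0,0.5],[-0.01,-0.01,0.02,0,0,0,0.6],[-0.01,-0.01,0.02,0,0,0,0.65],[-0.01,-0.01,0.02,0,0,0,0.7],[-0.01,-0.01,0.02,0,0,0,0.72]]
  grip_force: 15

```text
time_s: 29.5
tool_pos: [0.4875, 0.0587, 0.032]
tool_rot: [180.0, -0.0, 6.9]
force: [0.4, 0.1, 0.5]
grip_width: 0.0295
grasp_force: 0.0
```

Request:
jog_arm:
  motion:
    - [[0,0,0,0,0,0,0.75],[0,0,0,0,0,0,0.78],[0,0,0,0,0,0,0.82],[0,0,0,0,0,0,1],[0,0,0,0,0,0,1]]

```text
time_s: 30.0
tool_pos: [0.4874, 0.0589, 0.0318]
tool_rot: [-180.0, -0.0, 6.9]
force: [-0.4, 0.7, 1.7]
grip_width: 0.0194
grasp_force: 15.0
```

Request:
jog_arm:
  motion:
    - [[0,0,0,0,0,0,1],[0,0,-0.2,0,0,0,1],[0,0,-0.5,0,0,0,1],[0,0,-0.8,0,0,0,1],[0,0,-1.0,0,0,0,1]]

```text
time_s: 30.5
tool_pos: [0.4879, 0.0585, 0.1335]
tool_rot: [180.0, -0.1, 6.9]
force: [0.5, -0.7, -0.2]
grip_width: 0.0197
grasp_force: 15.0
```

```bash
python3 - <<'E'
from h import *
print(env.get_obs()["grasp_force"])
p,d=env.read_camera("side")
c=p[170:350,255:375,::-1]; cv2.imwrite("pics/s5.png",cv2.resize(c,None,fx=3.3,fy=3.3,interpolation=cv2.INTER_CUBIC))
plan((.571,-.246,.15,6.9),(.571,-.246,.04,6.9))
E
```

```text
15.000151813831053
at [0.4897 0.0587 0.1363] [179.91  -0.35   6.87] t 30.55 F [2.1 0.6 2.2] w 0.0202
(0.571, -0.246, 0.15, 6.9) -> [0.14, 1.0, -0.04] [0.0, -0.001, -0.0]
(0.571, -0.246, 0.15, 6.9) -> [0.14, 1.0, -0.04] [0.0, -0.0, -0.0]
(0.571, -0.246, 0.15, 6.9) -> [0.15, 1.0, -0.05] [0.0, -0.001, -0.0]
(0.571, -0.246, 0.15, 6.9) -> [0.01, 0.12, -0.0] [0.001, 0.0, -0.0]
(0.571, -0.246, 0.04, 6.9) -> [0.0, 0.0, 1.0] [-0.0, 0.0, -0.0]
(0.571, -0.246, 0.04, 6.9) -> [0.0, 0.0, 0.1] [-0.0, 0.0, -0.0]
```

View pics/s5.png

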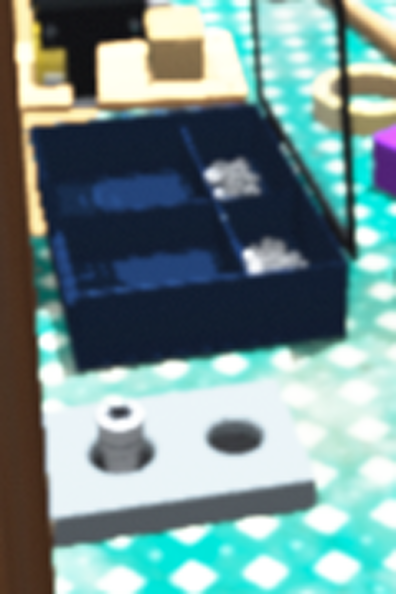

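The small socket is held and both front cells are empty. The small pocket is visible at (236,436).

Request:
jog_arm:
  motion:
    - [[0.04,0.25,0,0,0,0,1],[0.07,0.5,-0.02,0,0,0,1],[0.1,0.75,-0.03,0,0,0,1],[0.14,1.0,-0.04,0,0,0,1]]

```text
time_s: 30.95
tool_pos: [0.5128, -0.0403, 0.1351]
tool_rot: [180.0, 0.1, 6.9]
force: [-0.0, -0.2, 0.4]
grip_width: 0.0197
grasp_force: 15.0
```

Request:
jog_arm:
  motion:
    - [[0.05,0.33,0,0,0,0,1],[0.1,0.67,0,0,0,0,1],[0.14,1.0,0,0,0,0,1]]

```text
time_s: 31.25
tool_pos: [0.5388, -0.1382, 0.1349]
tool_rot: [180.0, 0.1, 6.9]
force: [0.4, 0.2, -0.8]
grip_width: 0.0192
grasp_force: 15.0
```

Request:
jog_arm:
  motion:
    - [[0.05,0.33,0,0,0,0,1],[0.1,0.67,0,0,0,0,1],[0.15,1.0,0,0,0,0,1],[0.15,1.0,0,0,0,0,1],[0.15,1.0,0,0,0,0,1]]

```text
time_s: 31.75
tool_pos: [0.5652, -0.2348, 0.1345]
tool_rot: [-179.9, 0.1, 6.8]
force: [0.9, 1.8, -1.7]
grip_width: 0.0197
grasp_force: 15.0
```

```bash
python3 - <<'E'
from h import *
plan((.571,-.2455,.065,6.9),(.571,-.2455,.04,6.9))
E
```

```text
at [ 0.5652 -0.2348  0.1345] [-1.7994e+02  1.0000e-01  6.7600e+00] t 31.75 F [ 0.9  1.8 -1.7] w 0.0197
(0.571, -0.2455, 0.065, 6.9) -> [0.05, 0.11, 0.69] [-0.0, 0.001, -0.001]
(0.571, -0.2455, 0.04, 6.9) -> [-0.0, 0.0, 0.25] [-0.0, -0.0, 0.0]
```

Request:
jog_arm:
  motion:
    - [[0.03,0.06,0.1,0,0,0,1],[0.05,0.11,0.3,0,0,0,1],[0.05,0.11,0.5,0,0,0,1],[0.05,0.11,0.65,0,0,0,1],[0.05,0.11,0.65,0,0,0,1]]

```text
time_s: 32.25
tool_pos: [0.5703, -0.2426, 0.0676]
tool_rot: [-179.8, 0.3, 7.0]
force: [-0.7, -0.4, -0.1]
grip_width: 0.0198
grasp_force: 15.0
```

Request:
jog_arm:
  motion:
    - [[0,0,0,0,0,0,1],[0,0,0,0,0,0,1]]

```text
time_s: 32.45
tool_pos: [0.5731, -0.2443, 0.0719]
tool_rot: [179.9, -0.1, 6.9]
force: [0.6, -0.3, -0.8]
grip_width: 0.0198
grasp_force: 15.0
```

```bash
python3 - <<'E'
from h import *
plan((.571,-.2455,.039,6.9))
E
```

```text
at [ 0.5731 -0.2443  0.0719] [ 1.7994e+02 -9.0000e-02  6.9100e+00] t 32.45 F [ 0.6 -0.3 -0.8] w 0.0198
(0.571, -0.2455, 0.039, 6.9) -> [-0.02, 0.01, 0.33] [0.0, -0.001, 0.0]
```

Request:
jog_arm:
  motion:
    - [[-0.02,0.01,0.1,0,0,0,1],[-0.02,0.01,0.2,0,0,0,1],[-0.02,0.01,0.27,0,0,0,1],[-0.02,0.01,0.32,0,0,0,1],[-0.02,0.01,0.32,0,0,0,1]]

```text
time_s: 32.95
tool_pos: [0.5702, -0.2455, 0.0382]
tool_rot: [-180.0, 0.0, 6.9]
force: [0.2, 0.0, -0.5]
grip_width: 0.0195
grasp_force: 15.0
```

Request:
jog_arm:
  motion:
    - [[0,0,0,0,0,0,1],[0,0,0.01,0,0,0,1]]

```text
time_s: 33.15
tool_pos: [0.5706, -0.2456, 0.0378]
tool_rot: [180.0, -0.0, 6.9]
force: [1.0, -0.2, -0.1]
grip_width: 0.0197
grasp_force: 15.0
```

Request:
jog_arm:
  motion:
    - [[0,0,0,0,0,0,0.7],[0,0,0,0,0,0,0.6],[0,0,0,0,0,0,0.5],[0,0,0,0,0,0,0.5],[0,0,0,0,0,0,0.5]]

```text
time_s: 33.65
tool_pos: [0.5704, -0.2456, 0.0378]
tool_rot: [180.0, -0.0, 6.9]
force: [0.5, 0.3, -0.3]
grip_width: 0.0425
grasp_force: 0.0
```

Request:
jog_arm:
  motion:
    - [[0,0,-0.2,0,0,0,0.5],[0,0,-0.5,0,0,0,0.4],[0,0,-0.9,0,0,0,0.3],[0,0,-1.0,0,0,0,0.3]]

```text
time_s: 34.05
tool_pos: [0.5731, -0.2463, 0.1428]
tool_rot: [179.8, -0.4, 6.9]
force: [0.7, -0.4, 0.2]
grip_width: 0.0577
grasp_force: 0.0
```

Request:
jog_arm:
  motion:
    - [[0,0,-0.33,0,0,0,0.3],[0,0,-0.67,0,0,0,0.3],[0,0,-1.0,0,0,0,0.3]]

```text
time_s: 34.35
tool_pos: [0.5701, -0.2454, 0.2387]
tool_rot: [-180.0, 0.0, 6.9]
force: [0.5, -0.2, -0.4]
grip_width: 0.061
grasp_force: 0.0
```

Request:
jog_arm:
  motion:
    - [[0,0,-0.33,0,0,0,0.3],[0,0,-0.67,0,0,0,0.3],[0,0,-1.0,0,0,0,0.3],[0,0,-1.0,0,0,0,0.3]]

```text
time_s: 34.75
tool_pos: [0.5723, -0.2459, 0.3432]
tool_rot: [179.7, -0.4, 6.9]
force: [1.2, -0.8, 0.0]
grip_width: 0.0604
grasp_force: 0.0
```

```bash
python3 - <<'E'
from h import *
p,d=env.read_camera("top"); np.savez("pics/top5.npz",p=p,d=d)
cv2.imwrite("pics/top5c.png",cv2.resize(p[175:300,180:450,::-1],None,fx=2.96,fy=2.96,interpolation=cv2.INTER_CUBIC))
plan((.6594,.0187,.325,6.9),(.6594,.0187,.242,6.9))
E
```

```text
at [ 0.5714 -0.2457  0.3403] [179.86  -0.24   6.88] t 34.8 F [0.1 0.4 0.1] w 0.0608
(0.6594, 0.0187, 0.325, 6.9) -> [0.47, -1.0, 0.06] [0.0, -0.001, -0.0]
(0.6594, 0.0187, 0.325, 6.9) -> [0.47, -1.0, 0.06] [0.001, -0.0, -0.0]
(0.6594, 0.0187, 0.325, 6.9) -> [0.25, -0.52, 0.03] [-0.0, -0.0, -0.0]
(0.6594, 0.0187, 0.242, 6.9) -> [-0.0, 0.0, 0.83] [-0.0, -0.0, -0.0]
```

View pics/top5c.png

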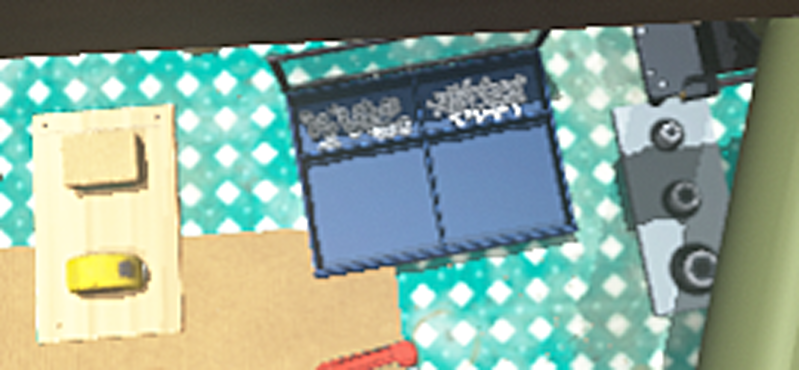

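Both sockets stand in their pockets: small (668,133), large (697,270). Carton and tape are still upright on the board. Back to the knob.

Request:
jog_arm:
  motion:
    - [[0.15,-0.33,0.02,0,0,0,0.3],[0.31,-0.67,0.04,0,0,0,0.3],[0.47,-1.0,0.06,0,0,0,0.3]]
  grip_force: 20

```text
time_s: 35.1
tool_pos: [0.6046, -0.1395, 0.3298]
tool_rot: [-179.9, 0.1, 6.8]
force: [0.6, 0.2, -0.4]
grip_width: 0.0612
grasp_force: 0.0
```

Request:
jog_arm:
  motion:
    - [[0.15,-0.33,0.02,0,0,0,0.3],[0.31,-0.67,0.04,0,0,0,0.3],[0.47,-1.0,0.06,0,0,0,0.3]]

```text
time_s: 35.4
tool_pos: [0.6394, -0.0343, 0.3237]
tool_rot: [-180.0, 0.2, 6.9]
force: [0.1, 1.0, 0.1]
grip_width: 0.061
grasp_force: 0.0
```

Request:
jog_arm:
  motion:
    - [[0.12,-0.25,0.01,0,0,0,0.3],[0.25,-0.52,0.03,0,0,0,0.3],[0.25,-0.52,0.03,0,0,0,0.3],[0.25,-0.52,0.03,0,0,0,0.3],[0.25,-0.52,0.03,0,0,0,0.3]]

```text
time_s: 35.9
tool_pos: [0.658, 0.0173, 0.3216]
tool_rot: [179.9, 0.1, 6.8]
force: [-0.5, -0.5, 0.0]
grip_width: 0.061
grasp_force: 0.0
```

```bash
python3 - <<'E'
from h import *
plan((.6594,.0187,.242,6.9))
E
```

```text
at [0.658  0.0173 0.3216] [1.7994e+02 1.1000e-01 6.7800e+00] t 35.9 F [-0.5 -0.5  0. ] w 0.061
(0.6594, 0.0187, 0.242, 6.9) -> [0.02, -0.01, 0.8] [0.0, 0.001, -0.001]
```

Request:
jog_arm:
  motion:
    - [[0.02,-0.01,0.2,0,0,0,0.3],[0.02,-0.01,0.4,0,0,0,0.3],[0.02,-0.01,0.6,0,0,0,0.3],[0.02,-0.01,0.79,0,0,0,0.3],[0.02,-0.01,0.79,0,0,0,0.3]]

```text
time_s: 36.4
tool_pos: [0.6584, 0.0177, 0.2404]
tool_rot: [180.0, 0.3, 6.7]
force: [-0.3, 1.1, 0.1]
grip_width: 0.0613
grasp_force: 0.0
```

Request:
jog_arm:
  motion:
    - [[0,0,0,0,0,0,0.5],[0,0,0,0,0,0,0.7],[0,0,0,0,0,0,0.8],[0,0,0,0,0,0,1],[0,0,0,0,0,0,1]]

```text
time_s: 36.9
tool_pos: [0.6604, 0.0202, 0.2443]
tool_rot: [180.0, -0.0, 6.9]
force: [-0.3, -0.0, -1.1]
grip_width: 0.0289
grasp_force: 0.0
```

Request:
jog_arm:
  motion:
    - [[0,0,0,0,0,0,1],[0,0,0,0,0,0,1]]

```text
time_s: 37.1
tool_pos: [0.6603, 0.0201, 0.244]
tool_rot: [180.0, -0.0, 6.9]
force: [-0.6, -0.9, 1.4]
grip_width: 0.021
grasp_force: 20.0
```

```bash
python3 - <<'E'
from h import *
plan()
E
```

```text
at [0.6603 0.0201 0.244 ] [ 1.7998e+02 -2.0000e-02  6.8800e+00] t 37.1 F [-0.6 -0.9  1.4] w 0.021
```

Request:
jog_arm:
  motion:
    - [[-0.19,0,-0.01,0,0,0,1],[-0.38,0,0,0,0,0,1],[-0.565,0,0.035,0,0,0,1],[-0.75,0,0.08,0,0,0,1],[-0.925,0,0.15,0,0,0,1]]

```text
time_s: 37.6
tool_pos: [0.5693, 0.0086, 0.2273]
tool_rot: [180.0, -0.2, 6.9]
force: [9.8, -0.2, -11.8]
grip_width: 0.0212
grasp_force: 20.0
```

Request:
jog_arm:
  motion:
    - [[-0.17,0,0.085,0,0,0,1],[-0.33,0,0.185,0,0,0,1],[-0.48,0,0.3,0,0,0,1],[-0.615,0,0.435,0,0,0,1],[-0.74,0,0.575,0,0,0,1]]

```text
time_s: 38.1
tool_pos: [0.4993, -0.0001, 0.1717]
tool_rot: [179.9, -0.7, 6.9]
force: [16.1, -0.3, -9.5]
grip_width: 0.0212
grasp_force: 20.0
```

Request:
jog_arm:
  motion:
    - [[-0.08,0,0.18,0,0,0,1],[-0.16,0,0.34,0,0,0,1],[-0.235,0,0.51,0,0,0,1],[-0.29,0,0.69,0,0,0,1],[-0.33,0,0.86,0,0,0,1]]

```text
time_s: 38.6
tool_pos: [0.4656, -0.0044, 0.0868]
tool_rot: [179.9, -0.5, 6.9]
force: [1.0, -1.6, 30.1]
grip_width: 0.021
grasp_force: 20.0
```

Request:
jog_arm:
  motion:
    - [[0,0,0,0,0,0,1],[0,0,0,0,0,0,1]]

```text
time_s: 38.8
tool_pos: [0.4652, -0.0044, 0.0859]
tool_rot: [179.9, -0.4, 6.9]
force: [7.1, -0.8, -6.0]
grip_width: 0.0213
grasp_force: 20.0
```

Request:
jog_arm:
  motion:
    - [[0,0,0.02,0,0,0,1],[0,0,0.04,0,0,0,1],[0,0,0.04,0,0,0,1]]

```text
time_s: 39.1
tool_pos: [0.4653, -0.0044, 0.0851]
tool_rot: [179.8, -0.3, 6.9]
force: [-3.7, -1.7, 21.2]
grip_width: 0.0213
grasp_force: 20.0
```

Request:
jog_arm:
  motion:
    - [[0,0,-0.02,0,0,0,0.8],[0,0,-0.02,0,0,0,0.6],[0,0,-0.02,0,0,0,0.4],[0,0,-0.02,0,0,0,0.3],[0,0,-0.02,0,0,0,0.3]]

```text
time_s: 39.6
tool_pos: [0.4613, -0.0035, 0.0825]
tool_rot: [-180.0, 0.1, 6.9]
force: [-0.1, -0.7, 0.2]
grip_width: 0.0454
grasp_force: 0.0
```

Request:
jog_arm:
  motion:
    - [[0,0,-0.2,0,0,0,0.3],[0,0,-0.5,0,0,0,0.2],[0,0,-0.8,0,0,0,0],[0,0,-0.8,0,0,0,0]]

```text
time_s: 40.0
tool_pos: [0.4646, -0.0036, 0.1668]
tool_rot: [179.9, -0.4, 6.9]
force: [0.4, -0.7, -0.3]
grip_width: 0.0767
grasp_force: 0.0
```

```bash
python3 - <<'E'
from h import *
S=Cam("side");C=Cam("top")
p,d=env.read_camera("side"); c=p[170:350,255:375,::-1]; cv2.imwrite("pics/s6.png",cv2.resize(c,None,fx=3.3,fy=3.3,interpolation=cv2.INTER_CUBIC))
t,dt=env.read_camera("top")
# heights on the clear lid, from both views before/after
a=np.load("pics/side0.npz")["d"]; b=np.load("pics/top2.npz")["d"]
v,u=np.mgrid[200:280,265:360]; uv=np.c_[u.ravel(),v.ravel()]
for n,q in(("before",a),("after",d)):
    P=S.depth(uv,q); m=(P[:,2]>.055)&(P[:,2]<.085)&(P[:,1]<-.06)&(P[:,1]>-.13)&(P[:,0]<.54)&(P[:,0]>.45); print(n,m.sum(),np.median(P[m,2]),np.percentile(P[m,2],[5,95]))
plan((.456,.3476,.2,92),(.4563,.3476,.0456,92))
E
```

```text
before 525 0.06572674806097412 [0.06413541 0.06711357]
after 523 0.06574637230369174 [0.06411141 0.06715261]
at [ 0.4621 -0.0037  0.1633] [ 1.7998e+02 -2.0000e-02  6.8800e+00] t 40.1 F [-0.3  0.  -0.9] w 0.0832
(0.456, 0.3476, 0.2, 92) -> [0.1, -1.0, -0.11] [0.0, 0.0, -0.135]
(0.456, 0.3476, 0.2, 92) -> [0.58, -1.0, -0.12] [0.0, 0.0, -0.156]
(0.456, 0.3476, 0.2, 92) -> [1.0, -0.61, -0.12] [0.0, 0.0, -0.158]
(0.456, 0.3476, 0.2, 92) -> [0.18, -0.01, -0.02] [0.0, 0.0, -0.024]
(0.4563, 0.3476, 0.0456, 92) -> [0.0, -0.0, 1.0] [0.0, 0.0, 0.0]
(0.4563, 0.3476, 0.0456, 92) -> [0.0, -0.0, 0.55] [0.0, 0.0, 0.0]
```

View pics/s6.png

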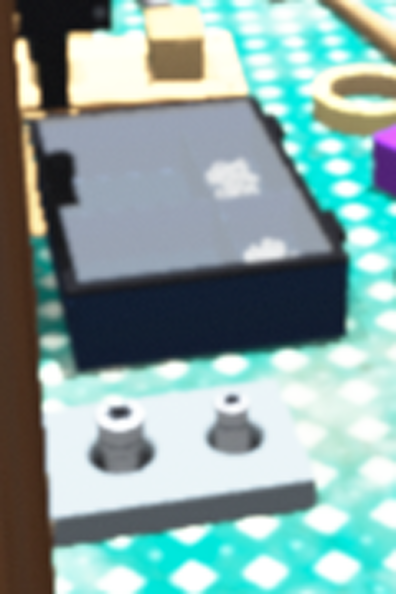

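The lid is shut (same height as before), and the small socket stands in its pocket (234,420). Now the tape goes back.

Request:
jog_arm:
  motion:
    - [[0.03,-0.3,-0.05,0,0,-0.04,0],[0.06,-0.6,-0.1,0,0,-0.085,0],[0.1,-1.0,-0.11,0,0,-0.125,0],[0.1,-1.0,-0.11,0,0,-0.135,0]]
  grip_force: 25

```text
time_s: 40.5
tool_pos: [0.4584, 0.1026, 0.1731]
tool_rot: [-179.8, 0.0, 31.8]
force: [-1.1, 0.4, 0.4]
grip_width: 0.0872
grasp_force: 0.0
```

Request:
jog_arm:
  motion:
    - [[0.15,-0.25,0,0,0,-0.04,0],[0.3,-0.5,-0.04,0,0,-0.08,0],[0.45,-0.75,-0.08,0,0,-0.12,0],[0.58,-1.0,-0.12,0,0,-0.156,0]]

```text
time_s: 40.9
tool_pos: [0.4568, 0.213, 0.1846]
tool_rot: [-179.9, 0.1, 59.5]
force: [0.6, -0.7, -0.0]
grip_width: 0.0872
grasp_force: 0.0
```

Request:
jog_arm:
  motion:
    - [[0.25,-0.15,0,0,0,-0.04,0],[0.5,-0.3,-0.04,0,0,-0.08,0],[0.75,-0.45,-0.08,0,0,-0.12,0],[1.0,-0.61,-0.1,0,0,-0.158,0],[1.0,-0.61,-0.1,0,0,-0.158,0]]

```text
time_s: 41.4
tool_pos: [0.4539, 0.3338, 0.1948]
tool_rot: [-179.8, -0.2, 88.2]
force: [0.5, 0.4, -0.7]
grip_width: 0.0866
grasp_force: 0.0
```

```bash
python3 - <<'E'
from h import *
plan((.4563,.3476,.15,92),(.4563,.3476,.0456,92))
E
```

```text
at [0.4539 0.3338 0.1948] [-1.7978e+02 -1.6000e-01  8.8190e+01] t 41.4 F [ 0.5  0.4 -0.7] w 0.0866
(0.4563, 0.3476, 0.15, 92) -> [0.14, 0.02, 0.45] [-0.001, -0.001, -0.021]
(0.4563, 0.3476, 0.0456, 92) -> [-0.0, 0.0, 1.0] [-0.0, 0.0, -0.0]
(0.4563, 0.3476, 0.0456, 92) -> [-0.0, 0.0, 0.04] [-0.0, 0.0, -0.0]
```

Request:
jog_arm:
  motion:
    - [[0.07,0.01,0.1,0,0,-0.01,0],[0.14,0.02,0.25,0,0,-0.021,0],[0.14,0.02,0.45,0,0,-0.021,0],[0.14,0.02,0.45,0,0,-0.021,0],[0.14,0.02,0.45,0,0,-0.021,0]]

```text
time_s: 41.9
tool_pos: [0.4589, 0.3423, 0.15]
tool_rot: [-179.9, 0.1, 91.4]
force: [-0.2, 0.4, 0.4]
grip_width: 0.0868
grasp_force: 0.0
```

Request:
jog_arm:
  motion:
    - [[0,0,0.25,0,0,0,0],[0,0,0.5,0,0,0,0],[0,0,0.75,0,0,0,0],[0,0,1.0,0,0,0,0],[0,0,1.0,0,0,0,0]]

```text
time_s: 42.4
tool_pos: [0.4579, 0.3414, 0.0487]
tool_rot: [-179.8, 0.2, 91.4]
force: [-0.7, -0.4, -0.4]
grip_width: 0.0869
grasp_force: 0.0
```

```bash
python3 - <<'E'
from h import *
plan((.4563,.3476,.046,92))
E
```

```text
at [0.4579 0.3414 0.0487] [-1.7975e+02  1.7000e-01  9.1450e+01] t 42.4 F [-0.7 -0.4 -0.4] w 0.0869
(0.4563, 0.3476, 0.046, 92) -> [0.06, -0.01, 0.03] [-0.001, 0.001, -0.003]
```

Request:
jog_arm:
  motion:
    - [[0.03,-0.01,0.0,0,0,-0.003,0],[0.03,-0.01,0,0,0,-0.003,0],[0.03,-0.01,0,0,0,-0.003,0]]

```text
time_s: 42.7
tool_pos: [0.459, 0.3472, 0.0529]
tool_rot: [179.9, -0.1, 92.0]
force: [-0.7, 0.3, -0.2]
grip_width: 0.0866
grasp_force: 0.0
```

```bash
python3 - <<'E'
from h import *
plan((.4563,.3476,.046,92))
E
```

```text
at [0.459  0.3472 0.0529] [ 1.7985e+02 -7.0000e-02  9.2030e+01] t 42.7 F [-0.7  0.3 -0.2] w 0.0866
(0.4563, 0.3476, 0.046, 92) -> [0.0, -0.03, 0.07] [0.001, -0.0, 0.0]
```

Request:
jog_arm:
  motion:
    - [[0,-0.02,0.03,0,0,0,0],[0,-0.02,0.06,0,0,0,0.2],[0,-0.02,0.06,0,0,0,0.4],[0,-0.02,0.06,0,0,0,0.5],[0,-0.02,0.06,0,0,0,0.55]]

```text
time_s: 43.2
tool_pos: [0.4562, 0.3462, 0.0452]
tool_rot: [-180.0, 0.0, 92.0]
force: [-0.5, 0.5, -0.3]
grip_width: 0.063
grasp_force: 0.0
```

Request:
jog_arm:
  motion:
    - [[0,0,0,0,0,0,0.6],[0,0,0,0,0,0,1],[0,0,0,0,0,0,1],[0,0,0,0,0,0,1]]

```text
time_s: 43.6
tool_pos: [0.4562, 0.3462, 0.0452]
tool_rot: [180.0, 0.0, 92.0]
force: [0.2, -0.4, 0.6]
grip_width: 0.0338
grasp_force: 25.0
```

```bash
python3 - <<'E'
from h import *
print(env.get_obs()["grasp_force"])
plan((.4563,.3476,.17,92),(.5695,.0842,.17,97.4))
E
```

```text
24.986823418876156
at [0.4562 0.3462 0.0452] [179.99   0.    92.02] t 43.6 F [ 0.2 -0.4  0.6] w 0.0338
(0.4563, 0.3476, 0.17, 92) -> [0.01, 0.0, -1.0] [0.0, 0.0, 0.0]
(0.4563, 0.3476, 0.17, 92) -> [0.0, 0.0, -0.25] [0.0, 0.0, 0.0]
(0.5695, 0.0842, 0.17, 97.4) -> [-1.0, 0.39, 0.0] [0.0, 0.0, -0.011]
(0.5695, 0.0842, 0.17, 97.4) -> [-1.0, 0.35, 0.0] [0.0, 0.0, -0.011]
(0.5695, 0.0842, 0.17, 97.4) -> [-0.7, 0.22, 0.0] [0.0, 0.0, -0.008]
```

Request:
jog_arm:
  motion:
    - [[0,0,-0.15,0,0,0,1],[0,0,-0.4,0,0,0,1],[0,0,-0.7,0,0,0,1],[0,0,-1.0,0,0,0,1],[0,0,-1.0,0,0,0,1]]

```text
time_s: 44.1
tool_pos: [0.458, 0.3485, 0.1503]
tool_rot: [179.6, -0.2, 92.0]
force: [0.3, 0.5, -1.1]
grip_width: 0.0336
grasp_force: 25.0
```

Request:
jog_arm:
  motion:
    - [[-0.2,0.08,0,0,0,-0.002,1],[-0.45,0.18,0,0,0,-0.005,1],[-0.7,0.28,0,0,0,-0.008,1],[-1.0,0.39,0,0,0,-0.011,1]]

```text
time_s: 44.5
tool_pos: [0.4979, 0.2472, 0.1446]
tool_rot: [-179.9, 0.0, 94.1]
force: [0.4, 1.0, -2.3]
grip_width: 0.0338
grasp_force: 25.0
```

Request:
jog_arm:
  motion:
    - [[-0.33,0.12,0,0,0,-0.004,1],[-0.67,0.23,0,0,0,-0.008,1],[-1.0,0.35,0,0,0,-0.011,1]]

```text
time_s: 44.8
tool_pos: [0.5401, 0.1486, 0.1446]
tool_rot: [-179.9, 0.0, 96.0]
force: [-0.2, 0.1, -1.9]
grip_width: 0.0339
grasp_force: 25.0
```

Request:
jog_arm:
  motion:
    - [[-0.3,0.1,0,0,0,-0.004,1],[-0.55,0.18,0,0,0,-0.006,1],[-0.7,0.22,0,0,0,-0.008,1],[-0.7,0.22,0,0,0,-0.008,1],[-0.7,0.22,0,0,0,-0.008,1]]

```text
time_s: 45.3
tool_pos: [0.5689, 0.0837, 0.1447]
tool_rot: [-179.9, -0.1, 97.4]
force: [0.1, -0.2, -2.5]
grip_width: 0.0341
grasp_force: 25.0
```

```bash
python3 - <<'E'
from h import *
plan((.5695,.083,.104,97.4))
E
```

```text
at [0.5689 0.0837 0.1447] [-1.7992e+02 -6.0000e-02  9.7410e+01] t 45.3 F [ 0.1 -0.2 -2.5] w 0.0341
(0.5695, 0.083, 0.104, 97.4) -> [-0.01, 0.01, 0.41] [-0.0, -0.0, 0.0]
```

Request:
jog_arm:
  motion:
    - [[0,0,0.15,0,0,0,1],[0,0,0.3,0,0,0,1],[0,0,0.4,0,0,0,1],[0,0,0.41,0,0,0,1],[0,0,0.41,0,0,0,1]]

```text
time_s: 45.8
tool_pos: [0.5692, 0.0833, 0.1035]
tool_rot: [-179.9, -0.0, 97.5]
force: [-0.3, 0.5, -1.8]
grip_width: 0.0339
grasp_force: 25.0
```

Request:
jog_arm:
  motion:
    - [[0,0,0,0,0,0,1],[0,0,0,0,0,0,1]]

```text
time_s: 46.0
tool_pos: [0.5702, 0.0832, 0.1048]
tool_rot: [179.9, 0.0, 97.4]
force: [-0.0, 0.5, -2.3]
grip_width: 0.0338
grasp_force: 25.0
```

```bash
python3 - <<'E'
from h import *
plan((.5695,.083,.0995,97.4))
E
```

```text
at [0.5702 0.0832 0.1048] [1.7993e+02 1.0000e-02 9.7420e+01] t 46.0 F [-0.   0.5 -2.3] w 0.0338
(0.5695, 0.083, 0.0995, 97.4) -> [-0.0, -0.01, 0.05] [0.0, 0.0, 0.0]
```

Request:
jog_arm:
  motion:
    - [[0,0,0.02,0,0,0,1],[0,0,0.045,0,0,0,1],[0,0,0.045,0,0,0,1]]

```text
time_s: 46.3
tool_pos: [0.5694, 0.0829, 0.0994]
tool_rot: [-180.0, 0.0, 97.4]
force: [0.6, -0.9, -1.8]
grip_width: 0.0339
grasp_force: 25.0
```

Request:
jog_arm:
  motion:
    - [[0,0,0,0,0,0,0.55],[0,0,0,0,0,0,0.4],[0,0,0,0,0,0,0.2],[0,0,0,0,0,0,0.1],[0,0,0,0,0,0,0.1]]

```text
time_s: 46.8
tool_pos: [0.5698, 0.083, 0.0999]
tool_rot: [180.0, 0.0, 97.4]
force: [-0.2, 0.9, -0.3]
grip_width: 0.0631
grasp_force: 0.0
```

Request:
jog_arm:
  motion:
    - [[0,0,-0.2,0,0,0,0],[0,0,-0.5,0,0,0,0],[0,0,-0.8,0,0,0,0],[0,0,-0.8,0,0,0,0]]

```text
time_s: 47.2
tool_pos: [0.5723, 0.0839, 0.1842]
tool_rot: [179.6, 0.0, 97.4]
force: [0.7, 0.5, -0.8]
grip_width: 0.0859
grasp_force: 0.0
```

```bash
python3 - <<'E'
from h import *
plan((.5749,.3473,.18,91.8),(.5749,.3473,.036,91.8))
E
```

```text
at [0.5723 0.0839 0.1842] [1.7955e+02 3.0000e-02 9.7430e+01] t 47.2 F [ 0.7  0.5 -0.8] w 0.0859
(0.5749, 0.3473, 0.18, 91.8) -> [1.0, 0.14, 0.02] [0.001, 0.0, 0.012]
(0.5749, 0.3473, 0.18, 91.8) -> [1.0, 0.1, 0.01] [0.001, 0.0, 0.012]
(0.5749, 0.3473, 0.18, 91.8) -> [0.62, 0.04, 0.01] [0.0, 0.0, 0.007]
(0.5749, 0.3473, 0.036, 91.8) -> [-0.0, -0.0, 1.0] [0.0, 0.0, 0.0]
(0.5749, 0.3473, 0.036, 91.8) -> [-0.0, -0.0, 0.44] [0.0, 0.0, 0.0]
```

Request:
jog_arm:
  motion:
    - [[0.33,0.05,0,0,0,0.004,0],[0.67,0.09,0,0,0,0.008,0],[1.0,0.14,0,0,0,0.012,0]]

```text
time_s: 47.5
tool_pos: [0.5703, 0.1847, 0.1791]
tool_rot: [-180.0, 0.0, 95.2]
force: [0.4, -0.8, -0.4]
grip_width: 0.0873
grasp_force: 0.0
```

Request:
jog_arm:
  motion:
    - [[0.33,0.03,0,0,0,0.004,0],[0.67,0.07,0,0,0,0.008,0],[1.0,0.1,0,0,0,0.012,0]]

```text
time_s: 47.8
tool_pos: [0.5712, 0.2856, 0.1788]
tool_rot: [-180.0, 0.0, 93.1]
force: [0.8, -0.2, -0.1]
grip_width: 0.0871
grasp_force: 0.0
```

Request:
jog_arm:
  motion:
    - [[0.3,0.02,0,0,0,0.004,0],[0.62,0.04,0.1,0,0,0.007,0],[0.62,0.04,0.3,0,0,0.007,0],[0.62,0.04,0.3,0,0,0.007,0],[0.62,0.04,0.3,0,0,0.007,0]]

```text
time_s: 48.3
tool_pos: [0.572, 0.3455, 0.1488]
tool_rot: [-179.9, 0.1, 91.8]
force: [1.1, -0.3, 0.6]
grip_width: 0.0869
grasp_force: 0.0
```

```bash
python3 - <<'E'
from h import *
plan((.5749,.3473,.036,91.8))
E
```

```text
at [0.572  0.3455 0.1488] [-1.7991e+02  9.0000e-02  9.1800e+01] t 48.3 F [ 1.1 -0.3  0.6] w 0.0869
(0.5749, 0.3473, 0.036, 91.8) -> [0.02, 0.03, 1.0] [-0.0, 0.0, 0.0]
(0.5749, 0.3473, 0.036, 91.8) -> [-0.0, 0.0, 0.13] [-0.0, 0.001, 0.0]
```

Request:
jog_arm:
  motion:
    - [[0.01,0.01,0.25,0,0,0,0],[0.01,0.01,0.5,0,0,0,0],[0.01,0.01,0.75,0,0,0,0],[0.01,0.01,1.0,0,0,0,0],[0.01,0.01,1.0,0,0,0,0]]

```text
time_s: 48.8
tool_pos: [0.5722, 0.3446, 0.0469]
tool_rot: [-179.7, 0.2, 91.7]
force: [-0.3, 0.3, -0.2]
grip_width: 0.0871
grasp_force: 0.0
```

Request:
jog_arm:
  motion:
    - [[0,0,0.05,0,0,0,0],[0,0,0.1,0,0,0,0],[0,0,0.1,0,0,0,0],[0,0,0.1,0,0,0,0]]

```text
time_s: 49.2
tool_pos: [0.5735, 0.3479, 0.0406]
tool_rot: [179.9, -0.0, 91.8]
force: [-0.4, -0.3, 0.4]
grip_width: 0.0869
grasp_force: 0.0
```

```bash
python3 - <<'E'
from h import *
plan((.5749,.3473,.036,91.8))
E
```

```text
at [0.5735 0.3479 0.0406] [ 1.7993e+02 -3.0000e-02  9.1830e+01] t 49.2 F [-0.4 -0.3  0.4] w 0.0869
(0.5749, 0.3473, 0.036, 91.8) -> [-0.01, 0.01, 0.05] [0.0, -0.0, 0.0]
```

Request:
jog_arm:
  motion:
    - [[-0.01,0.01,0.03,0,0,0,0],[-0.01,0.01,0.04,0,0,0,0.2],[-0.01,0.01,0.04,0,0,0,0.3],[-0.01,0.01,0.04,0,0,0,0.4],[-0.01,0.01,0.04,0,0,0,0.5]]

```text
time_s: 49.7
tool_pos: [0.5741, 0.3467, 0.0358]
tool_rot: [180.0, 0.0, 91.8]
force: [-0.3, 0.1, 0.4]
grip_width: 0.0628
grasp_force: 0.0
```

Request:
jog_arm:
  motion:
    - [[0,0,0,0,0,0,1],[0,0,0,0,0,0,1],[0,0,0,0,0,0,1],[0,0,0,0,0,0,1]]

```text
time_s: 50.1
tool_pos: [0.5743, 0.3468, 0.0358]
tool_rot: [180.0, -0.0, 91.8]
force: [0.3, 1.0, -0.7]
grip_width: 0.0498
grasp_force: 25.0
```

```bash
python3 - <<'E'
from h import *
print(env.get_obs()["grasp_force"])
plan((.5749,.3473,.185,91.8),(.584,-.0525,.185,96.9))
E
```

```text
24.999874443747103
at [0.5743 0.3468 0.0358] [ 1.7998e+02 -1.0000e-02  9.1840e+01] t 50.1 F [ 0.3  1.  -0.7] w 0.0498
(0.5749, 0.3473, 0.185, 91.8) -> [0.0, 0.0, -1.0] [0.0, -0.0, 0.0]
(0.5749, 0.3473, 0.185, 91.8) -> [0.01, 0.01, -0.49] [0.0, -0.0, 0.0]
(0.584, -0.0525, 0.185, 96.9) -> [-1.0, -0.01, -0.0] [0.0, -0.0, -0.007]
(0.584, -0.0525, 0.185, 96.9) -> [-1.0, -0.03, -0.0] [0.0, -0.0, -0.007]
(0.584, -0.0525, 0.185, 96.9) -> [-1.0, -0.06, -0.0] [0.0, -0.0, -0.007]
(0.584, -0.0525, 0.185, 96.9) -> [-1.0, -0.07, -0.0] [0.0, -0.0, -0.007]
```

Request:
jog_arm:
  motion:
    - [[0,0,-0.15,0,0,0,1],[0,0,-0.4,0,0,0,1],[0,0,-0.7,0,0,0,1],[0,0,-1.0,0,0,0,1]]

```text
time_s: 50.5
tool_pos: [0.5733, 0.3463, 0.1367]
tool_rot: [-179.9, 0.0, 91.9]
force: [1.1, 0.1, -3.9]
grip_width: 0.05
grasp_force: 25.0
```

Request:
jog_arm:
  motion:
    - [[0,0,-0.2,0,0,0,1],[0,0,-0.4,0,0,0,1],[0,0,-0.52,0,0,0,1],[0,0,-0.52,0,0,0,1]]

```text
time_s: 50.9
tool_pos: [0.5746, 0.3474, 0.1899]
tool_rot: [179.8, -0.1, 91.8]
force: [0.3, -0.3, -3.5]
grip_width: 0.0494
grasp_force: 25.0
```

Request:
jog_arm:
  motion:
    - [[-0.2,0,0,0,0,-0.002,1],[-0.45,0,0,0,0,-0.004,1],[-0.7,-0.01,0,0,0,-0.005,1],[-1.0,-0.01,0,0,0,-0.007,1]]

```text
time_s: 51.3
tool_pos: [0.5749, 0.2463, 0.1861]
tool_rot: [-179.8, 0.0, 93.2]
force: [-0.1, 0.3, -3.7]
grip_width: 0.0497
grasp_force: 25.0
```

Request:
jog_arm:
  motion:
    - [[-0.33,-0.01,0,0,0,-0.002,1],[-0.67,-0.02,0,0,0,-0.005,1],[-1.0,-0.03,0,0,0,-0.007,1]]

```text
time_s: 51.6
tool_pos: [0.5777, 0.1449, 0.1862]
tool_rot: [-179.9, 0.0, 94.4]
force: [-0.4, 0.1, -4.7]
grip_width: 0.0501
grasp_force: 25.0
```

Request:
jog_arm:
  motion:
    - [[-0.33,-0.02,0,0,0,-0.002,1],[-0.67,-0.04,0,0,0,-0.005,1],[-1.0,-0.06,0,0,0,-0.007,1]]

```text
time_s: 51.9
tool_pos: [0.5792, 0.0449, 0.1864]
tool_rot: [-179.9, 0.0, 95.6]
force: [0.0, -0.0, -3.7]
grip_width: 0.0496
grasp_force: 25.0
```

Request:
jog_arm:
  motion:
    - [[-0.3,-0.02,0,0,0,-0.002,1],[-0.6,-0.04,0,0,0,-0.005,1],[-0.85,-0.06,0,0,0,-0.007,1],[-1.0,-0.07,0,0,0,-0.007,1],[-1.0,-0.07,0,0,0,-0.007,1]]

```text
time_s: 52.4
tool_pos: [0.5825, -0.0567, 0.1866]
tool_rot: [-179.9, 0.0, 96.6]
force: [-0.3, -0.4, -3.9]
grip_width: 0.0498
grasp_force: 25.0
```

```bash
python3 - <<'E'
from h import *
plan((.584,-.053,.096,96.9))
E
```

```text
at [ 0.5825 -0.0567  0.1866] [-1.7988e+02  4.0000e-02  9.6620e+01] t 52.4 F [-0.3 -0.4 -3.9] w 0.0498
(0.584, -0.053, 0.096, 96.9) -> [0.04, 0.02, 0.91] [-0.001, 0.0, -0.002]
```

Request:
jog_arm:
  motion:
    - [[0.01,0.01,0.25,0,0,0,1],[0.01,0.01,0.5,0,0,0,1],[0.01,0.01,0.7,0,0,0,1],[0.01,0.01,0.88,0,0,0,1],[0.01,0.01,0.88,0,0,0,1]]

```text
time_s: 52.9
tool_pos: [0.5816, -0.05, 0.0968]
tool_rot: [-179.7, -0.2, 97.0]
force: [-1.0, -0.0, -2.8]
grip_width: 0.0496
grasp_force: 25.0
```

Request:
jog_arm:
  motion:
    - [[0,0,0,0,0,0,1],[0,0,0,0,0,0,1],[0,0,0,0,0,0,1]]

```text
time_s: 53.2
tool_pos: [0.5849, -0.0522, 0.1011]
tool_rot: [179.9, 0.0, 96.9]
force: [-0.4, 0.2, -3.7]
grip_width: 0.0497
grasp_force: 25.0
```

```bash
python3 - <<'E'
from h import *
plan((.584,-.053,.0905,96.9))
E
```

```text
at [ 0.5849 -0.0522  0.1011] [1.7988e+02 3.0000e-02 9.6900e+01] t 53.2 F [-0.4  0.2 -3.7] w 0.0497
(0.584, -0.053, 0.0905, 96.9) -> [-0.01, -0.01, 0.11] [0.001, 0.0, 0.0]
```

Request:
jog_arm:
  motion:
    - [[-0.01,-0.01,0.04,0,0,0,1],[-0.01,-0.01,0.08,0,0,0,1],[-0.01,-0.01,0.1,0,0,0,1],[-0.01,-0.01,0.1,0,0,0,1],[-0.01,-0.01,0.1,0,0,0,1]]

```text
time_s: 53.7
tool_pos: [0.5831, -0.0538, 0.0897]
tool_rot: [-180.0, 0.0, 96.9]
force: [-1.3, 0.2, -2.5]
grip_width: 0.0499
grasp_force: 25.0
```

Request:
jog_arm:
  motion:
    - [[0,0,0,0,0,0,0.35],[0,0,0,0,0,0,0.2],[0,0,0,0,0,0,0],[0,0,0,0,0,0,0],[0,0,0,0,0,0,0]]

```text
time_s: 54.2
tool_pos: [0.5833, -0.0537, 0.0899]
tool_rot: [180.0, 0.0, 96.9]
force: [1.2, 0.5, -0.3]
grip_width: 0.0807
grasp_force: 0.0
```

Request:
jog_arm:
  motion:
    - [[0,0,-0.2,0,0,0,0],[0,0,-0.5,0,0,0,0],[0,0,-0.9,0,0,0,0],[0,0,-1.0,0,0,0,0]]

```text
time_s: 54.6
tool_pos: [0.5856, -0.0534, 0.1944]
tool_rot: [179.6, 0.1, 96.9]
force: [1.7, 0.4, 0.7]
grip_width: 0.0873
grasp_force: 0.0
```

Request:
jog_arm:
  motion:
    - [[-0.2,0,-0.2,0,0,0,0],[-0.5,0,-0.5,0,0,0,0],[-0.8,0,-0.7,0,0,0,0],[-1.0,0,-0.7,0,0,0,0]]

```text
time_s: 55.0
tool_pos: [0.5965, -0.1559, 0.2625]
tool_rot: [179.7, 0.2, 96.7]
force: [-0.0, -1.0, -0.3]
grip_width: 0.087
grasp_force: 0.0
```

Request:
jog_arm:
  motion:
    - [[-0.3,-0.2,0,0,0,0,0],[-0.6,-0.4,0,0,0,0,0],[-1.0,-0.6,0,0,0,0,0]]

```text
time_s: 55.3
tool_pos: [0.5469, -0.2584, 0.2582]
tool_rot: [-179.9, -0.1, 97.1]
force: [0.5, -1.3, -0.7]
grip_width: 0.0867
grasp_force: 0.0
```

Request:
jog_arm:
  motion:
    - [[-0.3,-0.2,0,0,0,0,0],[-0.6,-0.4,0,0,0,0,0],[-1.0,-0.6,0,0,0,0,0],[-1.0,-0.6,0,0,0,0,0],[-1.0,-0.6,0,0,0,0,0]]

```text
time_s: 55.8
tool_pos: [0.4987, -0.3669, 0.2578]
tool_rot: [-179.9, -0.1, 96.7]
force: [0.4, 0.1, 0.0]
grip_width: 0.0868
grasp_force: 0.0
```

```bash
python3 - <<'E'
from h import *
p,d=env.read_camera("top"); np.savez("pics/top9.npz",p=p,d=d)
cv2.imwrite("pics/top9c.png",cv2.resize(p[175:300,180:450,::-1],None,fx=2.96,fy=2.96,interpolation=cv2.INTER_CUBIC))
plan()
E
sed 's/top0/top9/' m.py > m9.py; python3 m9.py | grep -E "carton|tape|knob"
```

```text
at [ 0.4998 -0.3651  0.2583] [-1.7995e+02 -1.4000e-01  9.6880e+01] t 55.85 F [-0.1 -0.2  0.3] w 0.0872
carton [332 204  28  22 455] (array([581.2, -53.4]), array([56.9, 77.7]), 7.2)
tape yellow [288 215  24  14 218] (array([566.1,  82.1]), array([38.2, 69.1]), 2.7)
tape cloud z [0.1174514  0.12735679 0.13397906] (array([568.8,  83.8]), array([35.9, 65.8]), 7.2)
knob [ 0.4664 -0.0044  0.09  ] small ring [0.4863 0.061  0.042 ] large [ 0.5104 -0.0708  0.048 ]
```

View pics/top9c.png

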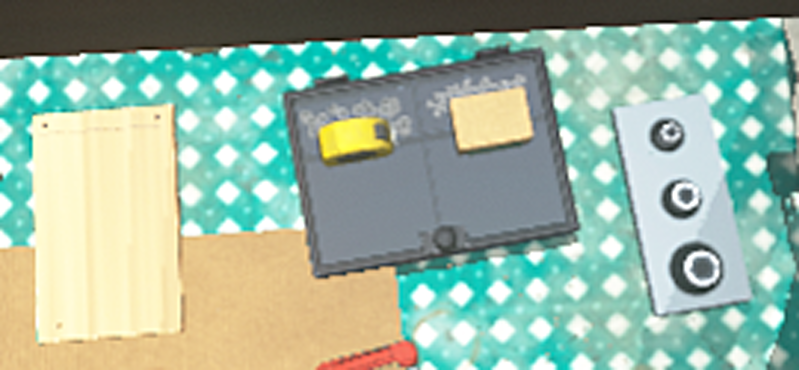

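The carton (492,120) and tape (357,140) are back within 1 mm of where they stood, the lid is shut, and both sockets are centred in their pockets at (697,268) and (668,133).

```bash
python3 -c "
from h import *
print(env.sign_off())"
```

```text
the job is handed in; nothing more can be done
None
```

The job is handed in at about 56 s: both sockets stand in their pockets, the lid is shut, and the carton and tape measure are back within about 1 mm of where they stood; no verdict was returned.

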